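Load the bench shaker and screw its clamps shut

TASK

Some square brown bottles have toppled on the bench: first stand every one of them upright inside a place of its own on the bench shaker (any place will do), with all the clamps still open. Then take the yellow-handled driver and use it, not the fingers, to turn all three brass-ribbed clamp screws clockwise until their red arms are fully closed, also at a place that stays empty, and finally stand the driver upright back on its black mat. Leave the glassware, the jar and the crockery alone.

Things in the scene. Friction and masses are not known exactly. Their poses are not given: they have to be found in the camera images.
- bottle1: Loose square brown bottle, white label, round blue cap, 0.17-0.33 kg; absent (None) in some starts. Starts lying on a flat side, its axis 25 mm above the bench. Origin: centre of its underside (foot); z runs from foot to cap. Body 50 x 50 mm (sides square to x and y), z=0 to 90 mm; cap 32 mm diameter, z=98 to 122 mm; centre of mass about z=28 mm.
- bottle2: Loose square brown bottle, white label, round blue cap, 0.17-0.33 kg; absent (None) in some starts. Starts lying on a flat side, its axis 25 mm above the bench. Origin: centre of its underside (foot); z runs from foot to cap. Body 50 x 50 mm (sides square to x and y), z=0 to 90 mm; cap 32 mm diameter, z=98 to 122 mm; centre of mass about z=28 mm.
- bottle3: Loose square brown bottle, white label, round blue cap, 0.17-0.33 kg; absent (None) in some starts. Starts lying on a flat side, its axis 25 mm above the bench. Origin: centre of its underside (foot); z runs from foot to cap. Body 50 x 50 mm (sides square to x and y), z=0 to 90 mm; cap 32 mm diameter, z=98 to 122 mm; centre of mass about z=28 mm.
- shaker: Low white shaker with a flat metal top plate, 176 x 360 mm, 50 mm above the bench, fixed to the bench. Origin on the bench under place 2; x axis from the clamps to the places, y along the row. Three places 115 mm apart in y, at x=0; three clamp screws in front of them at x=-78 mm.
- place1 (a point): Centre of bottle place 1, a black 64 mm square pad on the shaker plate. Axes as the shaker's, z up. Rails 34 mm high, 6 mm thick, inner faces 32 mm from the centre,, bound it at +x, +y and -y; -x is open. A bottle stands with its origin here, its sides along the rails, any of the four ways round.
- place2 (a point): Centre of bottle place 2, a black 64 mm square pad on the shaker plate. Axes as the shaker's, z up. Rails 34 mm high, 6 mm thick, inner faces 32 mm from the centre,, bound it at +x, +y and -y; -x is open. A bottle stands with its origin here, its sides along the rails, any of the four ways round.
- place3 (a point): Centre of bottle place 3, a black 64 mm square pad on the shaker plate. Axes as the shaker's, z up. Rails 34 mm high, 6 mm thick, inner faces 32 mm from the centre,, bound it at +x, +y and -y; -x is open. A bottle stands with its origin here, its sides along the rails, any of the four ways round.
- clamp1 (a joint): Angle of clamp screw 1, in front of place 1, rad. 0: closed, at a hard stop, red arm pointing at the place (+x of the place). Grows anticlockwise seen from above, to 3.2; starts at 2.0-2.8. Stays where left; friction 0.12 Nm. Arm 43 mm long from the axis, 16 mm wide, 6 to 18 mm above the plate; closed, its tip is 35 mm from the place's centre.
- clamp2 (a joint): Angle of clamp screw 2, in front of place 2, rad. 0: closed, at a hard stop, red arm pointing at the place (+x of the place). Grows anticlockwise seen from above, to 3.2; starts at 2.0-2.8. Stays where left; friction 0.12 Nm. Arm 43 mm long from the axis, 16 mm wide, 6 to 18 mm above the plate; closed, its tip is 35 mm from the place's centre.
- clamp3 (a joint): Angle of clamp screw 3, in front of place 3, rad. 0: closed, at a hard stop, red arm pointing at the place (+x of the place). Grows anticlockwise seen from above, to 3.2; starts at 2.0-2.8. Stays where left; friction 0.12 Nm. Arm 43 mm long from the axis, 16 mm wide, 6 to 18 mm above the plate; closed, its tip is 35 mm from the place's centre.
- clamp1_head (a point): Top centre of clamp 1's screw head, on its upright axis, 30 mm above the plate; turns with the screw. x axis along the red arm and the brass rib, z up. Rib 34 mm long, 8 wide, 12 high, on a steel disc of 42 mm diameter whose top is 18 mm above the plate.
- clamp2_head (a point): Top centre of clamp 2's screw head, on its upright axis, 30 mm above the plate; turns with the screw. x axis along the red arm and the brass rib, z up. Rib 34 mm long, 8 wide, 12 high, on a steel disc of 42 mm diameter whose top is 18 mm above the plate.
- clamp3_head (a point): Top centre of clamp 3's screw head, on its upright axis, 30 mm above the plate; turns with the screw. x axis along the red arm and the brass rib, z up. Rib 34 mm long, 8 wide, 12 high, on a steel disc of 42 mm diameter whose top is 18 mm above the plate.
- driver: Loose driver, 120 mm tall, 0.2 kg, standing on its two prongs. Origin: centre of the prongs' underside, z up. Yellow handle 28 x 28 mm (square to x, y), z=50 to 120 mm; disc 48 mm wide, z=13 to 24. Prongs 36 mm long along x, |y|=6.5 to 17.5, z=0 to 13 mm; the slot between them fits over a screw's rib from above, either way round, with 0.15 rad play, until the prongs rest on the steel disc.
- mat: Black rubber mat, 120 x 120 x 4 mm, fixed to the bench. Origin: centre of its underside. The driver stands on its top.
- beaker: Glass beaker, 68 mm wide, 85 mm tall, origin centre of its underside; not to be disturbed.
- jar: Brown jar, 60 mm wide, 80 mm tall, origin centre of its underside; not to be disturbed.
- crucible: White ceramic crucible, 50 mm wide, 40 mm tall, origin centre of its underside; not to be disturbed.
- dish: White ceramic dish, 90 mm wide, 25 mm tall, origin centre of its underside; not to be disturbed.

How it is judged (in metres and radians):
On the way, in this order (a step that is already met when the one before it is completed fails the run):
1. every bottle stands upright in a place of the shaker, with all three clamps still open (angle between each of bottle1, bottle2, bottle3's own z axis and vertical below 0.1 rad and ((horizontal distance between bottle1 and place1 below 0.012 m and z of bottle1 in the frame of place1 between -0.006 and 0.006 m) or (horizontal distance between bottle1 and place2 below 0.012 m and z of bottle1 in the frame of place2 between -0.006 and 0.006 m) or (horizontal distance between bottle1 and place3 below 0.012 m and z of bottle1 in the frame of place3 between -0.006 and 0.006 m)) and linear speed of each of bottle1, bottle2, bottle3 below 0.05 m/s and ((horizontal distance between bottle2 and place1 below 0.012 m and z of bottle2 in the frame of place1 between -0.006 and 0.006 m) or (horizontal distance between bottle2 and place2 below 0.012 m and z of bottle2 in the frame of place2 between -0.006 and 0.006 m) or (horizontal distance between bottle2 and place3 below 0.012 m and z of bottle2 in the frame of place3 between -0.006 and 0.006 m)) and ((horizontal distance between bottle3 and place1 below 0.012 m and z of bottle3 in the frame of place1 between -0.006 and 0.006 m) or (horizontal distance between bottle3 and place2 below 0.012 m and z of bottle3 in the frame of place2 between -0.006 and 0.006 m) or (horizontal distance between bottle3 and place3 below 0.012 m and z of bottle3 in the frame of place3 between -0.006 and 0.006 m)) and value of joint each of clamp1, clamp2, clamp3 above 1 rad and contact force between the fingers and bottle1 below 0.1 N and contact force between the fingers and bottle2 below 0.1 N and contact force between the fingers and bottle3 below 0.1 N), for 0.2 s.
2. all three clamps are turned fully closed (value of joint each of clamp1, clamp2, clamp3 below 0.12 rad), for 0.2 s.
At the end, for the whole second after the job is handed in: Every bottle stands upright (within 0.1 rad) and at rest in a place of the shaker, its foot within 12 mm of the place's centre and on the plate; all three clamps are closed (below 0.12 rad); the driver stands upright (within 0.1 rad) on its mat within 45 mm of the mat's centre, at rest (all of step 2 and angle between each of bottle1, bottle2, bottle3, driver's own z axis and vertical below 0.1 rad and ((horizontal distance between bottle1 and place1 below 0.012 m and z of bottle1 in the frame of place1 between -0.006 and 0.006 m) or (horizontal distance between bottle1 and place2 below 0.012 m and z of bottle1 in the frame of place2 between -0.006 and 0.006 m) or (horizontal distance between bottle1 and place3 below 0.012 m and z of bottle1 in the frame of place3 between -0.006 and 0.006 m)) and linear speed of each of bottle1, bottle2, bottle3 below 0.05 m/s and ((horizontal distance between bottle2 and place1 below 0.012 m and z of bottle2 in the frame of place1 between -0.006 and 0.006 m) or (horizontal distance between bottle2 and place2 below 0.012 m and z of bottle2 in the frame of place2 between -0.006 and 0.006 m) or (horizontal distance between bottle2 and place3 below 0.012 m and z of bottle2 in the frame of place3 between -0.006 and 0.006 m)) and ((horizontal distance between bottle3 and place1 below 0.012 m and z of bottle3 in the frame of place1 between -0.006 and 0.006 m) or (horizontal distance between bottle3 and place2 below 0.012 m and z of bottle3 in the frame of place2 between -0.006 and 0.006 m) or (horizontal distance between bottle3 and place3 below 0.012 m and z of bottle3 in the frame of place3 between -0.006 and 0.006 m)) and horizontal distance between driver and mat below 0.045 m and z of driver in the frame of mat below 0.01 m and linear speed of driver below 0.03 m/s); the robot touches nothing.
It fails at once if a fingers-on push at a clamp: it is to be turned with the driver (contact force between the fingers and clamp1 above 3 N or contact force between the fingers and clamp2 above 3 N or contact force between the fingers and clamp3 above 3 N).
It fails at once if glassware, jar or crockery moved by more than 30 mm (distance of any of beaker, jar, crucible, dish from where it was at the start of the episode above 0.03 m).
Of bottle1, bottle2, bottle3 only 2 to 3 are there at a start; the rules pass over those that are not, and their reading is None.
At some moment in a run one of bottle1, bottle2, bottle3 may be knocked a few centimetres aside while the robot is not near it.
It also fails if it takes over 210 s, if anything falls off the work surface, if the arm or the gripper's body presses on something with over 40 N, if the wrist force passes 120 N, or if a joint passes its speed limit or range.

ROBOT

A 6-joint arm with a two-finger parallel gripper is mounted at the origin on the work surface. World frame = base frame: x ahead of the robot, y to its left, z up, the work surface at z = 0. Lengths are in mm, angles in rad, forces in N, time in s.
With the tool pointing down it reaches from about 300 to 825 mm from the base axis. Payload 5.4 kg.
Tool frame: the origin (TCP) lies between the finger pads; the fingertips stand 19 mm ahead of it and the grasp point (between the pads) is the TCP; z points along the fingers, y is the line along which they close (so a half turn about z gives the same grasp; the last joint's range is limited). The gripper opens to 92 mm and grips with 3 to 60 N. Pads are 20 mm wide; open, the fingers measure 128 mm over their backs; the gripper's body (75 mm by 189 mm) begins 69 mm behind the grasp point.
Start: joints at [-1.496, 0.158, 1.597, -0, 1.386, -0.21], TCP at [161.532, -551.828, 233.601] pointing down, gripper open.
Joint ranges: [-2.91, 2.91], [-0.94, 2.29], [0.18, 2.7], [-1.29, 4.43], [0.17, 2.64], [-3, 3]. Speed limits (rad/s): [2.57, 2.57, 3.14, 3.14, 3.14, 3.14].

INTERFACE

Orientations are given as a unit quaternion [x, y, z, w].
In Python, from bench import ctrl gives the robot as it stands.
- The arm moves only by the shell command python3 -m handwheel 'ROWS' [FORCE]. ROWS is JSON, a list of rows, each a list of 7 numbers: the finger opening in m, from 0 to 0.0919, then the shift along the world's x, y, z in m, then the turn, a rotation vector about the world's x, y, z in degrees. A call has 1 to 8 rows; each row is the pose to reach, as a shift and turn from the pose commanded when the call began; what a row does not reach only later rows make up. A row lasts 1/8 s, in which the tool goes at most 62.5 mm and 10.7 degrees, less where a joint would pass 70% of its speed; a pose out of reach is approached as far as the arm can. A call with a gripper value outside its range is refused whole. The fingers move at their own pace and stop on an object; FORCE is the grip in N (left out, the last holds). Time passes only in rows, so rows that repeat a pose let the fingers close. It gives the time, the measured TCP pose, the force, the opening and the grip force at its end, in the units of the state.
- ctrl.state(): the state, without advancing time (a new reading comes with each control period).
- ctrl.capture(name): name is "scene" or "top"; returns (picture, depth): 420x560x3 uint8, red, green, blue; 420x560 float32, mm along the optical axis (not along the pixel's ray), 0 where there is no reading.
- ctrl.get_calibration(name): a dict with "fx", "fy", "cx", "cy" (pixels), "R" (3x3) and "t" (3): a world point X has camera coordinates R X + t. Camera axes: x right, y down, z forward; pixel columns grow to the right and rows downward; lengths in mm; the calibration is good to about 2 mm. A picture is of the moment at which its call begins. get_calibration takes no time and is no camera call.
- ctrl.job_done(): hands the job in; it is judged then, once.
Trained networks look in the newest picture that a camera, given by its name, has taken for a name from the list of things; names that differ only in an ending like _2 or _b are one class to them, and where a whole thing is asked for, a point or a joint stands for the part that bears it (a point fixed in the world has none). Each returns a list of dicts, best first, with "conf" (0 to 1); they miss things now and then, are a little off and sometimes report something else, mostly with a low value. They report only what shows in the picture. A call takes as long as a camera call.
- ctrl.find_in(camera, query): "location" ([x, y, z] in mm, in the coordinates of the camera as it stood for that picture, good to about 4 mm: the middle of the surface that is visible of it).
- ctrl.outline_of(camera, query): "mask" (420x560 bool, what is visible of it).
- ctrl.tip_of(camera, query): "location" ([x, y, z] in mm, in the coordinates of the camera as it stood for that picture, good to about 4 mm: a listed point, or the origin of a listed thing).
The state is a dict: "time": time; "joint_positions": joint angles; "joint_velocities": joint speeds; "effort": joint torques, N m; "eef_pos": TCP position; "eef_rot": TCP orientation; "wrist_force": force on the tool from outside, world axes, zero at the start; "torque": the same for the moment, N m; "opening": finger opening in mm; "gripper_force": force on a finger pad.
Only numpy, scipy, OpenCV 4.12 (cv2) and the standard library are available. Lean on these libraries where they do the work, as an engineer would, in place of code of your own. Each camera call takes 0.05 s, during which the arm holds its last target. There are 200 camera calls.

## Working session

There is one attempt and no reset: what is moved stays moved. The work goes in short steps, Python scripts to look and compute and a shell command to move; the robot and the scene stay as the last step left them, time stands still between calls to the robot, and variables do not carry over. Pictures are saved under pics/ and viewed, at most 14 in all, crops included, and the job is handed in when it is done.

```bash
ls; mkdir -p pics; cat > h.py <<'E'
import numpy as np,cv2
from bench import ctrl
def cap(n,f=None):
    p,d=ctrl.capture(n)
    if f: cv2.imwrite('pics/'+f,cv2.cvtColor(p,cv2.COLOR_RGB2BGR))
    return p,d
def w(n,pc):
    c=ctrl.get_calibration(n);return np.array(c['R']).T@(np.array(pc)-np.array(c['t']))
def px(n,X):
    c=ctrl.get_calibration(n);q=np.array(c['R'])@np.array(X)+np.array(c['t']);return np.array([c['fx']*q[0]/q[2]+c['cx'],c['fy']*q[1]/q[2]+c['cy']])
def cloud(n,d):
    c=ctrl.get_calibration(n);v,u=np.indices(d.shape)
    P=np.stack([(u-c['cx'])/c['fx']*d,(v-c['cy'])/c['fy']*d,d],-1)
    return (P-np.array(c['t']))@np.array(c['R'])
E
python3 - <<'E'
from h import *
np.set_printoptions(precision=3,suppress=True)
for n in('scene','top'):
    cap(n,n+'0.png');c=ctrl.get_calibration(n);print(n,c['fx'],np.array(c['R']),c['t'], -np.array(c['R']).T@c['t'])
    for q in['bottle1','shaker','clamp1','driver','mat','beaker','jar','crucible','dish']:
        print(n,q,[(np.round(w(n,r['location'])),round(r['conf'],2)) for r in ctrl.find_in(n,q)])
    for q in ['place1','clamp1_head','bottle1','shaker','driver','mat']:
        print(n,'tip',q,[(np.round(w(n,r['location'])),round(r['conf'],2)) for r in ctrl.tip_of(n,q)])
print(ctrl.state())
E
```

```text
pics
scene 495.19023223637674 [[ 0.569  0.822 -0.021]
 [ 0.518 -0.379 -0.767]
 [-0.638  0.425 -0.642]] [-342.897 -220.475 1900.502] [1522.582 -610.131 1042.87 ]
scene bottle1 []
scene shaker []
scene clamp1 []
scene driver []
scene mat []
scene beaker []
scene jar []
scene crucible []
scene dish []
scene tip place1 []
scene tip clamp1_head []
scene tip bottle1 []
scene tip shaker []
scene tip driver []
scene tip mat []
top 455.3631695247319 [[ 0.006 -1.     0.004]
 [-0.997 -0.006 -0.074]
 [ 0.074 -0.003 -0.997]] [  35.908  589.368 1195.673] [ 498.703   43.424 1235.997]
top bottle1 [(array([ 613., -112.,   47.]), 0.91), (array([ 349., -398.,   15.]), 0.69), (array([ 437., -230.,   54.]), 0.62)]
top shaker [(array([582., 220.,  50.]), 0.85)]
top clamp1 [(array([515., 335.,  65.]), 0.86), (array([526., 215.,  69.]), 0.79), (array([534., 107.,  64.]), 0.48)]
top driver [(array([421., -44., 114.]), 0.73)]
top mat [(array([436., -75.,  -0.]), 0.58)]
top beaker [(array([412., 394.,  46.]), 0.64), (array([ 433., -232.,   54.]), 0.29)]
top jar [(array([760.,  36.,  81.]), 0.58)]
top crucible 
[... 281 characters left out ...]
ray([569., -85.,  21.]), 0.88), (array([ 387., -216.,   27.]), 0.67)]
top tip shaker [(array([600., 224.,  -0.]), 0.71)]
top tip driver [(array([420., -50.,   8.]), 0.56)]
top tip mat [(array([430., -64.,   0.]), 0.62)]
{'time': 1.6, 'joint_positions': array([-1.496,  0.158,  1.597,  0.   ,  1.386, -0.21 ]), 'joint_velocities': array([ 0.004,  0.   , -0.001,  0.001, -0.001,  0.001]), 'effort': array([  0.   , -38.557, -32.235,   0.07 ,   0.031,  -0.   ]), 'eef_pos': array([ 161.538, -551.844,  233.625]), 'eef_rot': array([0.99 , 0.142, 0.   , 0.   ]), 'wrist_force': array([ 0.856, -0.638, -0.385]), 'torque': array([-0.009, -0.035, -0.003]), 'gripper_force': 0.0, 'opening': 91.75891121916197}
```

View pics/top0.png

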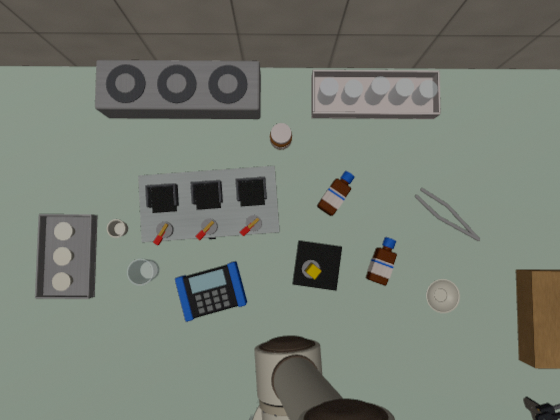

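View pics/scene0.png

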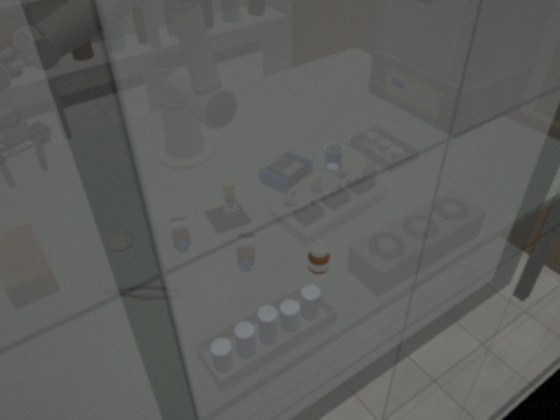

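The top picture shows two toppled bottles, at about (337,194) and (383,261). The driver is on its mat at (313,270), the three clamps are at y≈230 and the places at y≈195. The scene camera looks through hazy glass and isn't much use, so I'll measure from the top camera's depth.

```bash
cat >> h.py <<'E'
np.set_printoptions(precision=1,suppress=True)
def bottles():
    p,d=cap('top');P=cloud('top',d);out=[]
    for r in ctrl.outline_of('top','bottle1'):
        m=r['mask']&(d>0); Q=P[m]; hsv=cv2.cvtColor(p,cv2.COLOR_RGB2HSV)[m]
        hi=Q[Q[:,2]>np.percentile(Q[:,2],50)]
        (c,s,a)=cv2.minAreaRect(Q[:,:2].astype(np.float32))
        blue=(hsv[:,0]>100)&(hsv[:,0]<130)&(hsv[:,1]>150)
        print('bottle conf %.2f n %d'%(r['conf'],m.sum()),'rect',np.array(c),np.array(s),'ang %.1f'%a,'z pct',np.percentile(Q[:,2],[5,50,95]),'blue',Q[blue].mean(0) if blue.any() else None)
def poly(P,m):
    Q=P[m]; return Q
E
python3 - <<'E'
from h import *
bottles()
p,d=cap('top');P=cloud('top',d);hsv=cv2.cvtColor(p,cv2.COLOR_RGB2HSV)
for q in['clamp1','shaker','driver','mat','place1','jar','beaker']:
    for r in ctrl.outline_of('top',q):
        if r['conf']<.3: continue
        m=r['mask']&(d>0);Q=P[m]
        c,s,a=cv2.minAreaRect(Q[:,:2].astype(np.float32))
        print(q,'%.2f'%r['conf'],np.array(c),np.array(s),'%.1f'%a,'z',np.percentile(Q[:,2],[5,50,95]))
        if q=='clamp1':
            h=hsv[m];red=((h[:,0]<6)|(h[:,0]>174))&(h[:,1]>180);br=(h[:,0]>8)&(h[:,0]<25)&(h[:,1]>100)
            print('  red',Q[red].mean(0),red.sum(),'brass',Q[br].mean(0),br.sum())
        if q=='driver':
            h=hsv[m];y=(h[:,0]>20)&(h[:,0]<35)&(h[:,1]>150)&(Q[:,2]>110)
            print('  yel',cv2.minAreaRect(Q[y][:,:2].astype(np.float32)),np.median(Q[y],0))
cv2.imwrite('pics/crop.png',cv2.resize(cv2.cvtColor(p,cv2.COLOR_RGB2BGR)[160:300,130:400],None,fx=2.9,fy=2.9,interpolation=cv2.INTER_CUBIC))
E
```

```text
bottle conf 0.87 n 764 rect [ 625.9 -119.1] [ 48.5 131.3] ang 53.6 z pct [32.7 49.2 53.6] blue [ 652.7 -138.4   41. ]
bottle conf 0.60 n 956 rect [ 440.8 -244.9] [ 67.2 127.8] ang 68.7 z pct [ 7.4 49.2 54. ] blue [ 476.8 -248.2   40.9]
clamp1 0.76 [518.1 220.7] [38.4 58.4] 63.3 z [64.9 68.8 81.4]
  red [505.7 236.4  68.3] 44 brass [527.1 216.5  78.7] 46
clamp1 0.57 [529.5 110.4] [38.4 59.8] 45.8 z [64.4 68.5 81.4]
  red [516.6 123.5  68.1] 46 brass [536.2 102.5  78.2] 45
clamp1 0.53 [504.6 338.7] [46.5 69.4] 73.1 z [48.  67.5 80.9]
  red [491.9 345.7  67.5] 48 brass [517.6 330.8  78. ] 49
shaker 0.57 [587.6 221.8] [193.  359.7] 4.6 z [46.6 50.8 81.5]
driver 0.58 [421.3 -44.5] [40.  45.3] 49.1 z [ 25.2 106.2 126.3]
  yel ((419.4889221191406, -47.029476165771484), (27.666973114013672, 27.236265182495117), 51.671119689941406) [419.  -46.5 124. ]
mat 0.77 [427.4 -67. ] [120.7 119.8] 82.7 z [0.5 4.5 8.3]
place1 0.89 [586.2 230. ] [180.1 373.4] 6.1 z [46.6 50.8 81.7]
jar 0.81 [767.6  34.2] [62.4 57.9] 81.0 z [17.9 78.5 83.2]
beaker 0.91 [419.5 388.6] [77.9 67.4] 32.7 z [ 2.3 42.7 85.6]
```

View pics/crop.png

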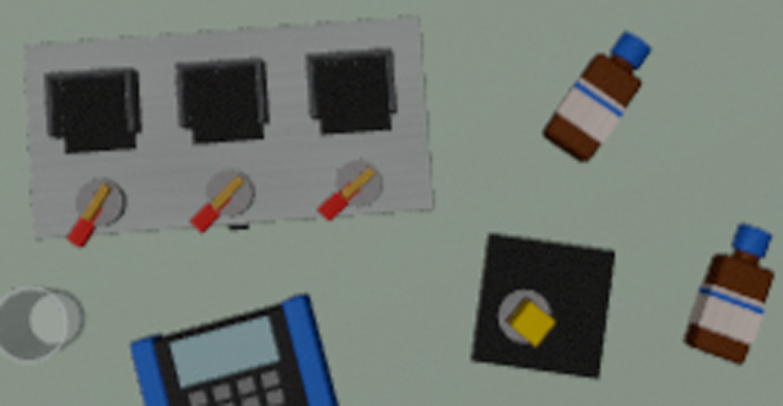

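Two bottles in view, and the hazy scene camera confirms nothing else. Next I refine the fits, then make a first free move toward the nearer bottle. That move also gives me joint/pose samples for a kinematic model to check reach.

```bash
cat >> h.py <<'E'
def rect(Q):
    c,s,a=cv2.minAreaRect(Q[:,:2].astype(np.float32)); return np.array(c),np.array(s),a
def bfit():
    p,d=cap('top');P=cloud('top',d);hsv=cv2.cvtColor(p,cv2.COLOR_RGB2HSV)
    for r in ctrl.outline_of('top','bottle1'):
        if r['conf']<.4: continue
        m=cv2.dilate(r['mask'].astype(np.uint8),np.ones((3,3)))>0
        m&=(d>0);Q=P[m];h=hsv[m]
        B=Q[(Q[:,2]>45)]; blue=(h[:,0]>100)&(h[:,0]<130)&(h[:,1]>150)
        c,s,a=rect(B);full=rect(Q[Q[:,2]>20])
        print('conf %.2f'%r['conf'],'top face',c,s,'%.1f'%a,'zmed %.1f'%np.median(B[:,2]),'full',*full)
        v=Q[blue&(Q[:,2]>25)]
        # PCA axis on pixels above 20mm
        print('   blue mean',v.mean(0),'body mean',B.mean(0))
E
python3 - <<'E'
from h import *
bfit()
p,d=cap('top');P=cloud('top',d)
for r in ctrl.outline_of('top','clamp1'):
    m=cv2.dilate(r['mask'].astype(np.uint8),np.ones((3,3)))>0;Q=P[m&(d>0)]
    T=Q[Q[:,2]>75];R=Q[(Q[:,2]>60)];c=T.mean(0)
    pc=np.linalg.svd(T[:,:2]-c[:2])[2][0]
    print('%.2f'%r['conf'],'rib',c,rect(T),'dir %.1f'%np.degrees(np.arctan2(pc[1],pc[0])))
m=P[(d>0)&(P[:,:,2]>44)&(P[:,:,2]<58)&(P[:,:,0]>470)&(P[:,:,0]<700)&(P[:,:,1]>20)&(P[:,:,1]<420)]
print('plate',rect(m),np.median(m[:,2]))
m=P[(d>0)&(P[:,:,2]>78)&(P[:,:,2]<92)&(P[:,:,0]>560)&(P[:,:,0]<700)&(P[:,:,1]>20)&(P[:,:,1]<420)]
print('rails',rect(m),np.median(m[:,2]))
E
python3 -m handwheel '[[0.0919,0.28,0.3,0.1,0,0,0],[0.0919,0.28,0.3,0.1,0,0,0],[0.0919,0.28,0.3,0.1,0,0,0],[0.0919,0.28,0.3,0.1,0,0,0],[0.0919,0.28,0.3,0.1,0,0,0],[0.0919,0.28,0.3,0.1,0,0,0],[0.0919,0.28,0.3,0.1,0,0,0],[0.0919,0.28,0.3,0.1,0,0,0]]' 30
python3 -c "
from h import *
s=ctrl.state();print(s['joint_positions'].tolist(),s['eef_pos'].tolist(),s['eef_rot'].tolist())"
python3 -m handwheel '[[0.0919,0.1,0.0,0.1,30,0,0],[0.0919,0.1,0,0.1,30,0,0],[0.0919,0.1,0,0.1,30,0,0],[0.0919,0.1,0,0.1,30,0,0]]'
python3 -c "
from h import *
s=ctrl.state();print(s['joint_positions'].tolist(),s['eef_pos'].tolist(),s['eef_rot'].tolist())"
python3 -m handwheel '[[0.0919,-0.1,0.0,0,-30,-30,0],[0.0919,-0.1,0.0,0,-30,-30,0],[0.0919,-0.1,0.0,0,-30,-30,0],[0.0919,-0.1,0.0,0,-30,-30,0],[0.0919,-0.1,0.0,0,-30,-30,0]]'
python3 -c "
from h import *
s=ctrl.state();print(s['joint_positions'].tolist(),s['eef_pos'].tolist(),s['eef_rot'].tolist())"
```

```text
conf 0.74 top face [ 434.3 -235. ] [ 51.7 104.3] 69.7 zmed 50.6 full [ 442.3 -237.9] [ 51.9 121.5] 69.4207763671875
   blue mean [ 476.8 -248.5   40.4] body mean [ 427.7 -231.9   50.6]
conf 0.70 top face [ 620.8 -116.4] [ 50.8 119.1] 56.7 zmed 50.4 full [ 621.8 -117.4] [ 50.9 122.5] 54.58366775512695
   blue mean [ 651.8 -138.7   40.5] body mean [ 608.7 -108.1   50.4]
0.81 rib [527.7 216.8  79.5] (array([527.4, 216.3]), array([ 7.2, 32.1]), 45.322662353515625) dir 136.1
0.64 rib [537.5 102.3  79.9] (array([538.1, 102.2]), array([ 7.5, 32.3]), 46.118282318115234) dir 134.2
0.61 rib [519.1 331.2  79.7] (array([518.8, 331.4]), array([ 9.6, 33.5]), 58.03561019897461) dir 146.5
plate (array([588.1, 222.3]), array([176.3, 360.6]), 4.611624717712402) 50.14006115265542
rails (array([615.8, 224.6]), array([ 56.6, 306.9]), 4.565781116485596) 83.3794962720812
time: 3.3
eef_pos: [443.3, -250.0, 334.8]
eef_rot: [0.99, 0.144, 0.001, 0.001]
wrist_force: [0.2, 0.1, -0.7]
opening: 91.4
gripper_force: 0.0
[-0.7515357345185572, -0.06597261712070995, 1.631475075260535, 0.00041459038775094713, 1.57381433
[... 295 characters left out ...]
g: 92.0
gripper_force: 0.0
[-0.8227132554051139, 0.3902984069574449, 1.0157530176277887, 0.405629849763501, 2.1002845760896505, 0.6100820396703597] [541.117597391198, -255.07643293040337, 430.5546503752684] [0.9562431466378062, 0.13477275348037399, 0.03581691771167088, -0.25720127883270927]
time: 4.42
eef_pos: [439.7, -250.3, 432.9]
eef_rot: [0.947, 0.203, 0.243, 0.043]
wrist_force: [-0.2, 0.7, 0.1]
opening: 91.9
gripper_force: 0.0
[-1.0272454784139222, -0.39447093015854, 1.7874966807637853, 0.4334651174027806, 1.4971731847314882, 0.14489621776899622] [439.6658111258451, -250.27809295891373, 432.87163347521886] [0.9474998797201644, 0.202823221268941, 0.24346770206914167, 0.04278080052472221]
```

```bash
cat > kin.py <<'E'
import numpy as np
from scipy.spatial.transform import Rotation as Ro
from scipy.optimize import least_squares
D=[([-1.496,.158,1.597,0,1.386,-.21],[161.538,-551.844,233.625],[.98989,.14186,0,0]),
([-0.7515357,-0.0659726,1.6314751,0.0004146,1.5738143,0.5295725],[443.33,-250.004,334.812],[0.9895276,0.1443389,0.0008725,0.0007594]),
([-0.8227133,0.3902984,1.015753,0.4056298,2.1002846,0.610082],[541.1176,-255.0764,430.5547],[0.9562431,0.1347728,0.0358169,-0.2572013]),
([-1.0272455,-0.3944709,1.7874967,0.4334651,1.4971732,0.1448962],[439.6658,-250.2781,432.8716],[0.9474999,0.2028232,0.2434677,0.0427808])]
LIM=np.array([[-2.91,2.91],[-.94,2.29],[.18,2.7],[-1.29,4.43],[.17,2.64],[-3,3]])
def frames(q):
    A=Ro.from_euler('z',q[0]);B=A*Ro.from_euler('y',q[1]);C=B*Ro.from_euler('y',q[2])
    W=C*Ro.from_euler('z',q[3])*Ro.from_euler('y',q[4])*Ro.from_euler('z',q[5]+np.pi/2)
    return A,B,C,W
def cols(q):
    A,B,C,W=frames(q);x,z=[1,0,0],[0,0,1]
    return np.stack([A.apply(x),np.array(z,float),B.apply(z),C.apply(x),C.apply(z),W.apply(z)],1)
M=np.vstack([cols(q) for q,_,_ in D]);b=np.concatenate([p for _,p,_ in D])
K,_,rk,_=np.linalg.lstsq(M,b,rcond=None)
def fk(q): return cols(q)@K, frames(q)[3]
def ik(p,R,q0,n=1):
    def f(q):
        P,W=fk(q);return np.r_[(P-p)/100,(R*W.inv()).as_rotvec()]
    best=None
    rng=np.random.default_rng(0)
    for i in range(n):
        s=np.array(q0) if i==0 else rng.uniform(LIM[:,0],LIM[:,1])
        r=least_squares(f,np.clip(s,LIM[:,0]+1e-3,LIM[:,1]-1e-3),bounds=(LIM[:,0],LIM[:,1]))
        if best is None or r.cost<best.cost-1e-9: best=r
        if best.cost<1e-8: break
    return best.x,best.cost
if __name__=='__main__':
    print(K,rk,np.abs(M@K-b).max())
    for q,p,r in D: print((frames(q)[3].inv()*Ro.from_quat(r)).magnitude())
E
python3 kin.py
```

```text
[ 67.15574711 514.27677116 623.17021524 203.43839669 449.78353286
 609.96163014] 6 118.90791160899997
0.0006040771493947007
1.0328435972576325e-07
1.5269185475478865e-07
6.281546464290534e-08
```

```bash
sed -i 's/return np.stack(\[A.apply(x)/y=[0,1,0];E=C*Ro.from_euler("z",q[3])\n    return np.stack([A.apply(y),E.apply(y),A.apply(x)/' kin.py; python3 kin.py; sed -i 's/A.apply(y),E.apply(y),A.apply(x)/A.apply(y),A.apply(x)/' kin.py; python3 kin.py;  sed -i 's/A.apply(y),A.apply(x)/E.apply(y),A.apply(x)/' kin.py; python3 kin.py
```

```text
[ 1.20310884e+02 -4.34821544e-01 -1.09277204e+00  2.98126048e+02
  3.85663186e+02  4.78361213e+01  5.20173624e+02  3.03057270e+02] 8 0.02831449649249862
0.0006040771493947007
1.0328435972576325e-07
1.5269185475478865e-07
6.281546464290534e-08
[119.87993645  -0.5381672  298.19010157 385.7330367   47.95955121
 519.62383936 303.13623486] 7 0.07150364004388621
0.0006040771493947007
1.0328435972576325e-07
1.5269185475478865e-07
6.281546464290534e-08
[118.76005615 152.16739343 319.61038996 409.12475073  84.49589705
 368.19579453 330.27780767] 7 19.740114567069327
0.0006040771493947007
1.0328435972576325e-07
1.5269185475478865e-07
6.281546464290534e-08
```

```bash
sed -i 's/E.apply(y),A.apply(x)/A.apply(y),A.apply(x)/' kin.py; cat > plan.py <<'E'
from kin import *
psi=np.radians(4.6);Z=np.array([0,0,1.])
pl={'L':(596.3,338.1),'M':(605.5,223.5),'R':(614.7,108.9)}
bt={'B':((385.2,-216.4),-20.6),'A':((572.1,-82.1),-35.4)}
H=72.
for b,(ft,ang) in bt.items():
    t=np.radians(ang);a=np.array([np.cos(t),np.sin(t),0])
    for tau in (0,20,40):
        T=np.radians(tau)
        for sg in (1,-1):
            zt=-Z*np.cos(T)-a*np.sin(T);yt=sg*np.cross(Z,a)
            R=Ro.from_matrix(np.stack([np.cross(yt,zt),yt,zt],1))
            q,c=ik(np.r_[ft,25]+a*H,R,[-.8,.3,1.6,0,1.4,0],40)
            print(b,tau,sg,'grasp',q.round(2),'%.1e'%c)
            if c>1e-5: continue
            Rup=Ro.from_rotvec(np.cross(a,Z)*np.pi/2)*R   # a -> Z; zt -> along a
            for k in range(4):
                for n,p in pl.items():
                    Rk=Ro.from_rotvec(Z*(psi+k*np.pi/2-t))*Rup
                    q2,c2=ik(np.r_[p,50+H],Rk,q,30)
                    if c2<1e-5: print('    up dir',k*90,n,q2.round(2))
E
python3 plan.py
```

```text
B 0 1 grasp [-0.73  0.27  1.92 -0.    0.95 -1.94] 4.6e-24
    up dir 0 L [0.54 0.63 2.05 3.64 1.16 1.36]
    up dir 0 M [0.24 0.56 2.22 3.32 1.22 1.51]
    up dir 0 R [-0.11  0.52  2.32  2.94  1.27  1.63]
    up dir 90 L [-0.14  0.89  1.52  1.41  1.71  2.29]
    up dir 90 M [-0.31  0.91  1.48  1.28  1.84  2.28]
    up dir 90 R [-0.47  0.97  1.37  1.16  1.96  2.29]
    up dir 270 M [ 0.58  1.2   0.93 -1.29  1.99  0.62]
B 0 -1 grasp [-0.73  0.27  1.92 -0.    0.95  1.2 ] 7.5e-18
    up dir 0 L [ 0.54  0.63  2.05  3.64  1.16 -1.78]
    up dir 0 M [ 0.24  0.56  2.22  3.32  1.22 -1.63]
    up dir 0 R [-0.11  0.52  2.32  2.94  1.27 -1.51]
    up dir 90 L [-0.14  0.89  1.52  1.41  1.71 -0.85]
    up dir 90 M [-0.31  0.91  1.48  1.28  1.84 -0.86]
    up dir 90 R [-0.47  0.97  1.37  1.16  1.96 -0.85]
    up dir 270 M [ 0.58  1.2   0.93 -1.29  1.99 -2.52]
B 20 1 grasp [-0.66  0.53  1.62 -0.11  1.33 -1.83] 1.5e-21
    up dir 0 L [0.52 0.36 2.1  3.87 0.64 1.11]
    up dir 0 M [0.24 0.24 2.27 3.4  0.6  1.41]
    up dir 0 R [-0.1   0.16  2.37  2.84  0.63  1.75]
    up dir 90 L [-0.11  0.68  1.59  1
[... 4253 characters left out ...]
 [ 0.63  0.98  0.89 -0.73  1.77  0.59]
    up dir 270 M [ 0.5   0.8   1.18 -0.78  1.6   0.58]
    up dir 270 R [ 0.34  0.67  1.39 -0.84  1.45  0.53]
A 40 -1 grasp [-0.44  1.09  0.82  0.12  1.92  1.75] 1.9e-30
    up dir 90 L [-0.02  0.53  1.59  0.91  1.3  -0.5 ]
    up dir 90 M [-0.21  0.53  1.59  0.84  1.42 -0.6 ]
    up dir 90 R [-0.38  0.58  1.52  0.76  1.54 -0.69]
    up dir 180 L [ 0.27  1.35  0.26  0.22  2.39 -1.29]
    up dir 180 M [ 0.14  1.18  0.54  0.06  2.29 -1.49]
    up dir 180 R [ 0.01  1.12  0.65 -0.07  2.24 -1.66]
    up dir 270 L [ 0.63  0.98  0.89 -0.73  1.77 -2.55]
    up dir 270 M [ 0.5   0.8   1.18 -0.78  1.6  -2.57]
    up dir 270 R [ 0.34  0.67  1.39 -0.84  1.45 -2.61]
```

```bash
cat > go.py <<'E'
from kin import *
from bench import ctrl
from scipy.spatial.transform import Slerp
np.set_printoptions(precision=4,suppress=True)
Z=np.array([0,0,1.])
def cur():
    s=ctrl.state();return s['eef_pos'],Ro.from_quat(s['eef_rot']),s['joint_positions']
def Rz(d): return Ro.from_rotvec(Z*np.radians(d))
def lie(ang,tau,sg=-1):
    t=np.radians(ang);a=np.array([np.cos(t),np.sin(t),0]);T=np.radians(tau)
    zt=-Z*np.cos(T)-a*np.sin(T);yt=sg*np.cross(Z,a)
    return a,Ro.from_matrix(np.stack([np.cross(yt,zt),yt,zt],1))
def up(R,a): return Ro.from_rotvec(np.cross(a,Z)*np.pi/2)*R
def legs(targets,start=None):
    """print shift/turn for each leg, simulated from the current pose; check joints"""
    p,R,q=start or cur()
    for p2,R2 in targets:
        p2=np.array(p2,float)
        rv=(R2*R.inv()).as_rotvec();n=int(max(np.linalg.norm(rv)*57.3/10.7,np.linalg.norm(p2-p)/62.5))+1
        mx=0;bad=0;marg=9
        for k in range(1,n+1):
            f=k/n;qn,c=ik(p+(p2-p)*f,Ro.from_rotvec(rv*f)*R,q)
            mx=max(mx,np.abs(qn-q).max());bad=max(bad,c);marg=min(marg,(qn-LIM[:,0]).min(),(LIM[:,1]-qn).min());q=qn
        print('shift',(p2-p)/1000,'turn',np.degrees(rv).round(2),'rows',n,'maxstep %.2f cost %.0e marg %.2f'%(mx,bad,marg),q.round(2))
        p,R=p2,R2
    return p,R,q
E
python3 - <<'E'
from go import *
a,R=lie(-20.6,20)
g=np.array([443.2,-238.2,27])
s=legs([(g+[0,0,110],R),(g,R)])
Rp=Rz(94.6+20.6);U=up(R,a)
yw=lambda d:Rz(d)*R
a2=Rz(0).apply(a)
# carry: lift, then yaw in steps, then pitch
L=np.array([596.3,338.1])
print('-- yaw then pitch')
legs([(g+[0,0,200],R),([470,-60,300],Rz(60)*R),([520,150,300],Rz(115.2)*R),([550,200,300],Rz(115.2)*U),([596,338,200],Rz(115.2)*U),([596,338,114],Rz(115.2)*U)],s)
print('-- pitch then yaw')
legs([(g+[0,0,200],R),([470,-150,300],U),([500,0,300],Rz(60)*U),([550,200,300],Rz(115.2)*U),([596,338,200],Rz(115.2)*U),([596,338,114],Rz(115.2)*U)],s)
E
```

```text
shift [ 0.0035  0.0121 -0.2959] turn [  9.58  48.04 -43.99] rows 7 maxstep 0.18 cost 2e-18 marg 0.60 [-0.67  0.35  1.61 -0.1   1.52  1.28]
shift [ 0.    0.   -0.11] turn [0. 0. 0.] rows 2 maxstep 0.10 cost 3e-24 marg 1.05 [-0.67  0.5   1.65 -0.11  1.33  1.3 ]
-- yaw then pitch
shift [0.  0.  0.2] turn [0. 0. 0.] rows 4 maxstep 0.09 cost 8e-23 marg 0.95 [-0.67  0.26  1.53 -0.11  1.69  1.27]
shift [0.0268 0.1782 0.073 ] turn [ 0. -0. 60.] rows 6 maxstep 0.10 cost 3e-26 marg 0.94 [-0.21  0.06  1.6  -0.27  1.69  0.67]
shift [0.05 0.21 0.  ] turn [-0.   0.  55.2] rows 6 maxstep 0.09 cost 9e-26 marg 0.95 [ 0.25  0.12  1.55 -0.34  1.54  0.19]
shift [0.03 0.05 0.  ] turn [89.71  7.22 -0.  ] rows 9 maxstep 0.17 cost 1e-22 marg 0.85 [-0.35  0.31  1.7   1.06  1.79 -0.57]
shift [ 0.046  0.138 -0.1  ] turn [0. 0. 0.] rows 3 maxstep 0.09 cost 6e-19 marg 0.95 [-0.11  0.55  1.6   1.18  1.53 -0.6 ]
shift [ 0.     0.    -0.086] turn [0. 0. 0.] rows 2 maxstep 0.08 cost 9e-20 marg 1.10 [-0.11  0.7   1.58  1.19  1.48 -0.73]
-- pitch then yaw
shift [0.  0.  0.2] turn [0. 0. 0.] rows 4 maxstep 0.09 cost 8e-23 marg 0.95 [-0.67  0.26  1.53 -0.11  1.69  1.27]
shift [0.0268 0.0882 0.073 ] turn [-31.67 -84.25  -0.  ] rows 9 maxstep 0.30 cost 1e-02 marg 0.00 [-0.66 -0.94  2.62  0.55  0.36  0.93]
shift [0.03 0.15 0.  ] turn [ 0. -0. 60.] rows 6 maxstep 0.75 cost 1e-02 marg 0.00 [-0.94 -0.39  2.37  1.23  1.48 -0.41]
shift [0.05 0.2  0.  ] turn [-0.   0.  55.2] rows 6 maxstep 0.14 cost 4e-18 marg 0.42 [-0.35  0.31  1.7   1.06  1.79 -0.57]
shift [ 0.046  0.138 -0.1  ] turn [0. 0. 0.] rows 3 maxstep 0.09 cost 6e-19 marg 0.95 [-0.11  0.55  1.6   1.18  1.53 -0.6 ]
shift [ 0.     0.    -0.086] turn [0. 0. 0.] rows 2 maxstep 0.08 cost 9e-20 marg 1.10 [-0.11  0.7   1.58  1.19  1.48 -0.73]
```

```bash
python3 -m handwheel '[[0.0919,0.0035,0.012,-0.296,9.58,48.04,-43.99],[0.0919,0.0035,0.012,-0.296,9.58,48.04,-43.99],[0.0919,0.0035,0.012,-0.296,9.58,48.04,-43.99],[0.0919,0.0035,0.012,-0.296,9.58,48.04,-43.99],[0.0919,0.0035,0.012,-0.296,9.58,48.04,-43.99],[0.0919,0.0035,0.012,-0.296,9.58,48.04,-43.99],[0.0919,0.0035,0.012,-0.296,9.58,48.04,-43.99],[0.0919,0.0035,0.012,-0.296,9.58,48.04,-43.99]]' 50
python3 - <<'E'
from go import *
from h import bfit,cap
bfit(); cap('top','t1.png')
a,R=lie(-20.6,20)
legs([((443.2,-238.2,27),R)])
E
```

```text
time: 5.42
eef_pos: [445.4, -240.3, 137.9]
eef_rot: [0.969, -0.176, -0.169, -0.032]
wrist_force: [-0.5, -0.7, 0.2]
opening: 92.2
gripper_force: 0.0
conf 0.84 top face [ 619.2 -115.5] [ 50.8 115.2] 55.5 zmed 50.3 full [ 622.  -117.3] [ 51.  122.2] 55.575035095214844
   blue mean [ 652.2 -139.4   40.6] body mean [ 608.1 -107.7   50.3]
conf 0.66 top face [ 448.4 -187.1] [115.1 112.3] 78.4 zmed 51.5 full [ 456.7 -194.1] [115.  120.9] 71.89527130126953
   blue mean [ 473.9 -233.4   84.4] body mean [ 429.3 -204.3  126.9]
shift [-0.   0.  -0.1] turn [-0.   0.3  0.1] rows 2 maxstep 0.10 cost 2e-24 marg 1.05 [-0.7  0.5  1.6 -0.1  1.3  1.3]
```

View pics/t1.png

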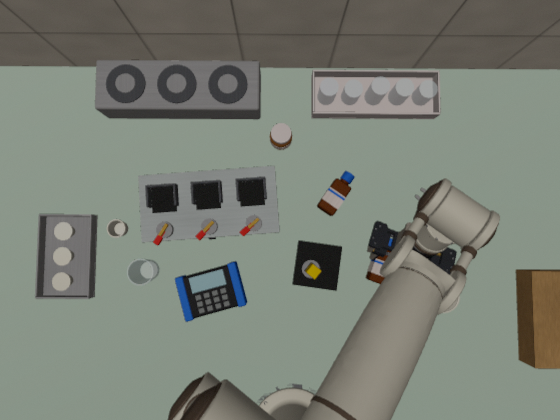

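The gripper is over the bottle at (380,265), aligned across its axis. The other bottle is still at (337,194). I'll descend and grip.

```bash
python3 -m handwheel '[[0.0919,-0.002,0.002,-0.06,0,0,0],[0.0919,-0.002,0.002,-0.11,0,0,0],[0.0919,-0.002,0.002,-0.11,0,0,0],[0.03,-0.002,0.002,-0.11,0,0,0],[0.03,-0.002,0.002,-0.11,0,0,0],[0.03,-0.002,0.002,-0.11,0,0,0],[0.03,-0.002,0.002,-0.11,0,0,0],[0.03,-0.002,0.002,-0.11,0,0,0]]' 55
python3 -m handwheel '[[0.03,0,0,0,0,0,0],[0.03,0,0,0,0,0,0],[0.03,0,0,0.03,0,0,0],[0.03,0,0,0.06,0,0,0],[0.03,0,0,0.11,0,0,0],[0.03,0,0,0.16,0,0,0],[0.03,0,0,0.2,0,0,0],[0.03,0,0,0.2,0,0,0]]' 55
python3 - <<'E'
from go import *
a,R=lie(-20.6,20);U=up(R,a)
legs([([470,-60,300],Rz(60)*R),([520,150,300],Rz(115.2)*R),([550,200,300],Rz(115.2)*U)])
E
```

```text
time: 6.58
eef_pos: [443.3, -238.1, 28.1]
eef_rot: [0.969, -0.177, -0.17, -0.032]
wrist_force: [0.3, 0.4, 3.1]
opening: 49.6
gripper_force: 54.9
time: 7.58
eef_pos: [444.5, -238.8, 229.7]
eef_rot: [0.969, -0.177, -0.167, -0.031]
wrist_force: [0.2, -1.1, -4.1]
opening: 49.7
gripper_force: 54.9
shift [0.0255 0.1788 0.0703] turn [-0.15  0.44 60.12] rows 6 maxstep 0.10 cost 4e-26 marg 0.94 [-0.21  0.06  1.6  -0.27  1.69  0.67]
shift [0.05 0.21 0.  ] turn [-0.   0.  55.2] rows 6 maxstep 0.09 cost 9e-26 marg 0.95 [ 0.25  0.12  1.55 -0.34  1.54  0.19]
shift [0.03 0.05 0.  ] turn [89.71  7.22 -0.  ] rows 9 maxstep 0.17 cost 1e-22 marg 0.85 [-0.35  0.31  1.7   1.06  1.79 -0.57]
```

```bash
python3 -m handwheel '[[0.03,0.026,0.179,0.07,0,0.4,60],[0.03,0.026,0.179,0.07,0,0.4,60],[0.03,0.026,0.179,0.07,0,0.4,60],[0.03,0.026,0.179,0.07,0,0.4,60],[0.03,0.026,0.179,0.07,0,0.4,60],[0.03,0.026,0.179,0.07,0,0.4,60],[0.03,0.026,0.179,0.07,0,0.4,60]]' | head -3
python3 -m handwheel '[[0.03,0.05,0.21,0,0,0,55.2],[0.03,0.05,0.21,0,0,0,55.2],[0.03,0.05,0.21,0,0,0,55.2],[0.03,0.05,0.21,0,0,0,55.2],[0.03,0.05,0.21,0,0,0,55.2],[0.03,0.05,0.21,0,0,0,55.2],[0.03,0.05,0.21,0,0,0,55.2]]' | head -3
python3 -m handwheel '[[0.03,0.015,0.025,0,44.9,3.6,0],[0.03,0.015,0.025,0,44.9,3.6,0],[0.03,0.015,0.025,0,44.9,3.6,0],[0.03,0.015,0.025,0,44.9,3.6,0],[0.03,0.015,0.025,0,44.9,3.6,0],[0.03,0.015,0.025,0,44.9,3.6,0]]' | head -3
python3 -m handwheel '[[0.03,0.015,0.025,0,44.9,3.6,0],[0.03,0.015,0.025,0,44.9,3.6,0],[0.03,0.015,0.025,0,44.9,3.6,0],[0.03,0.015,0.025,0,44.9,3.6,0],[0.03,0.015,0.025,0,44.9,3.6,0],[0.03,0.015,0.025,0,44.9,3.6,0]]'
python3 - <<'E'
from go import *
from h import cap,cloud,rect,px,bfit
a,R=lie(-20.6,20);U=up(R,a)
p,Rc,q=cur();print(((Rz(115.2)*U)*Rc.inv()).as_rotvec()*57.3)
pic,d=cap('top','t2.png');cap('scene','s2.png');P=cloud('top',d);bfit()
m=P[(d>0)&(np.abs(P[:,:,0]-p[0])<60)&(np.abs(P[:,:,1]-p[1]-10)<50)&(P[:,:,2]>p[2]+25)&(P[:,:,2]<p[2]+75)]
print(p,'cap?',rect(m),np.median(m,0),px('top',p))
E
```

```text
time: 8.45
eef_pos: [468.0, -58.0, 294.9]
eef_rot: [0.927, 0.331, -0.168, 0.056]
time: 9.32
eef_pos: [518.8, 150.5, 296.7]
eef_rot: [0.67, 0.721, -0.122, 0.127]
time: 10.07
eef_pos: [534.1, 175.4, 297.0]
eef_rot: [0.663, 0.717, 0.142, -0.159]
time: 10.82
eef_pos: [549.0, 202.0, 297.5]
eef_rot: [0.556, 0.605, 0.385, -0.421]
wrist_force: [-0.1, -0.5, -1.7]
opening: 49.6
gripper_force: 54.9
[ 0.4 -0.1 -0.3]
conf 0.64 top face [558.1 228.4] [126.2  76.6] 88.2 zmed 325.9 full [558.1 228.4] [126.2  76.6] 88.19046020507812
   blue mean [546.7 203.7 358. ] body mean [549.2 204.1 299.2]
[549.  202.  297.5] cap? (array([553.2, 196. ]), array([66.1, 82.3]), 88.56095123291016) [547.2 199.9 327.2] [199.3 212.8]
```

View pics/t2.png

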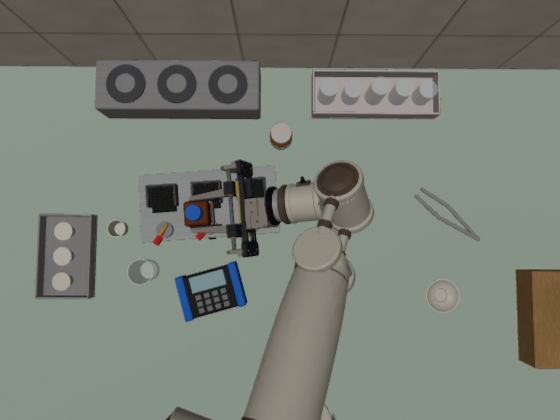

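Bottle upright in the grip; its cap shows at about (193,213), right over the gripper, with no visible slip. Next: carry it over the left place and lower it.

```bash
python3 -m handwheel '[[0.03,0.0485,0.1337,-0.09,0.4,0,-0.3],[0.03,0.0485,0.1337,-0.09,0.4,0,-0.3],[0.03,0.0485,0.1337,-0.09,0.4,0,-0.3],[0.03,0.0485,0.1337,-0.09,0.4,0,-0.3],[0.03,0.0485,0.1337,-0.09,0.4,0,-0.3]]'
python3 - <<'E'
from go import *
from h import cap,cloud,rect,px,ctrl,np
import cv2
p,Rc,q=cur()
pic,d=cap('top','t3.png');P=cloud('top',d);h=cv2.cvtColor(pic,cv2.COLOR_RGB2HSV)
b=(h[:,:,0]>100)&(h[:,:,0]<130)&(h[:,:,1]>150)&(d>0)&(P[:,:,2]>p[2]+50)
print(p,'cap',P[b].mean(0),b.sum(), rect(P[b]), 'force',ctrl.state()['wrist_force'])
m=(d>0)&(P[:,:,2]>p[2]+22)&(P[:,:,2]<p[2]+40)&(np.abs(P[:,:,1]-p[1]-8)<25)&(np.abs(P[:,:,0]-p[0])<32)
print('shoulder',rect(P[m]),P[m].mean(0))
E
```

```text
time: 11.65
eef_pos: [597.8, 334.9, 208.7]
eef_rot: [0.555, 0.601, 0.39, -0.422]
wrist_force: [-0.1, -0.6, -3.0]
opening: 49.8
gripper_force: 54.9
[597.8 334.9 208.7] cap [595.5 332.9 268.7] 172 (array([594.4, 266.8]), array([ 48.2, 167.2]), 7.347143650054932) force [ 0.9 -0.1 -2.7]
shoulder (array([596.4, 339.2]), array([50.2, 44.9]), 4.244809150695801) [594.6 335.6 236.3]
```

```bash
python3 -m handwheel '[[0.03,0,-0.001,-0.05,0,0,0],[0.03,0,-0.001,-0.08,0,0,0],[0.03,0,-0.001,-0.088,0,0,0],[0.03,0,-0.001,-0.092,0,0,0],[0.03,0,-0.001,-0.094,0,0,0],[0.03,0,-0.001,-0.094,0,0,0]]'

```

```text
time: 12.45
eef_pos: [598.1, 333.8, 114.7]
eef_rot: [0.555, 0.601, 0.39, -0.422]
wrist_force: [-0.3, -0.1, -2.5]
opening: 49.9
gripper_force: 54.9
```

```bash
python3 -m handwheel '[[0.03,0,0,-0.001,0,0,0],[0.03,0,0,-0.002,0,0,0],[0.03,0,0,-0.003,0,0,0],[0.03,0,0,-0.003,0,0,0]]'
python3 -m handwheel '[[0.03,0,0,-0.001,0,0,0],[0.03,0,0,-0.001,0,0,0]]'
```

```text
time: 12.95
eef_pos: [597.8, 333.9, 111.9]
eef_rot: [0.555, 0.601, 0.39, -0.423]
wrist_force: [-1.5, -3.7, 4.5]
opening: 49.7
gripper_force: 54.8
time: 13.2
eef_pos: [597.8, 333.9, 111.8]
eef_rot: [0.554, 0.6, 0.391, -0.424]
wrist_force: [-3.2, -5.0, 8.2]
opening: 49.8
gripper_force: 54.8
```

```bash
python3 -m handwheel '[[0.07,0,0,0,0,0,0],[0.07,0,0,0,0,0,0],[0.07,0,0,0,0,0,0],[0.07,0,0,0,0,0,0],[0.07,0.002,-0.03,0.01,0,0,0],[0.07,0.006,-0.08,0.04,0,0,0],[0.07,0.008,-0.1,0.1,0,0,0],[0.07,0.008,-0.1,0.15,0,0,0]]'
python3 - <<'E'
from go import *
from h import cap,cloud,rect,bfit,cv2
pic,d=cap('top','t4.png');P=cloud('top',d);h=cv2.cvtColor(pic,cv2.COLOR_RGB2HSV)
b=(h[:,:,0]>100)&(h[:,:,0]<130)&(h[:,:,1]>150)&(d>0)&(P[:,:,2]>160)&(P[:,:,2]<190)&(P[:,:,1]>300)&(P[:,:,0]>500)
print('cap',P[b].mean(0),b.sum())
m=(d>0)&(P[:,:,2]>130)&(P[:,:,2]<150)&(P[:,:,1]>300)&(P[:,:,0]>500)
print('shoulder',rect(P[m]),P[m].mean(0))
bfit()
a,R=lie(-35.4,20)
s=legs([([550,150,300],Rz(130)*up(R,a)),([550,120,300],Rz(130)*R),([580,0,300],Rz(65)*R),([622.6,-118,150],R)])
E
```

```text
time: 14.2
eef_pos: [606.4, 232.1, 261.6]
eef_rot: [0.556, 0.6, 0.391, -0.422]
wrist_force: [1.0, 0.1, 0.8]
opening: 69.8
gripper_force: 0.0
cap [596.2 334.9 171.4] 141
shoulder (array([597.1, 335.7]), array([50.1, 50.2]), 5.287810802459717) [595.3 330.4 138.7]
conf 0.74 top face [600.6 346. ] [60.6 86.4] 2.2 zmed 138.1 full [600.6 346. ] [60.6 86.4] 2.21655535697937
   blue mean [595.8 334.3 170. ] body mean [595.5 329.3 128. ]
shift [-0.1 -0.1  0. ] turn [-0.1  0.3  0.1] rows 2 maxstep 0.08 cost 7e-25 marg 0.79 [-0.4  0.3  1.7  1.   1.9 -0.6]
shift [ 0. -0.  0.] turn [-89.7  -7.2  -0. ] rows 9 maxstep 0.17 cost 2e-19 marg 0.85 [ 0.2  0.2  1.5 -0.3  1.5  0.1]
shift [ 0.  -0.1  0. ] turn [  0.   0. -65.] rows 7 maxstep 0.12 cost 1e-29 marg 0.83 [-0.1  0.4  1.2 -0.2  1.8  0.9]
shift [ 0.  -0.1 -0.1] turn [ -0.   0. -65.] rows 7 maxstep 0.12 cost 3e-27 marg 0.84 [-0.4  0.6  1.2  0.1  1.7  1.8]
```

```bash
python3 -m handwheel '[[0.0919,-0.028,-0.056,0.02,-44.9,-3.6,0],[0.0919,-0.028,-0.056,0.02,-44.9,-3.6,0],[0.0919,-0.028,-0.056,0.02,-44.9,-3.6,0],[0.0919,-0.028,-0.056,0.02,-44.9,-3.6,0],[0.0919,-0.028,-0.056,0.02,-44.9,-3.6,0]]'|head -2
python3 -m handwheel '[[0.0919,-0.028,-0.056,0.02,-44.9,-3.6,0],[0.0919,-0.028,-0.056,0.02,-44.9,-3.6,0],[0.0919,-0.028,-0.056,0.02,-44.9,-3.6,0],[0.0919,-0.028,-0.056,0.02,-44.9,-3.6,0],[0.0919,-0.028,-0.056,0.02,-44.9,-3.6,0]]' |head -2
python3 -m handwheel '[[0.0919,0.03,-0.12,0,0,0,-65],[0.0919,0.03,-0.12,0,0,0,-65],[0.0919,0.03,-0.12,0,0,0,-65],[0.0919,0.03,-0.12,0,0,0,-65],[0.0919,0.03,-0.12,0,0,0,-65],[0.0919,0.03,-0.12,0,0,0,-65],[0.0919,0.03,-0.12,0,0,0,-65]]' 
python3 - <<'E'
from h import *
from go import *
bfit();cap('top','t5.png')
a,R=lie(-35.2,20)
np.set_printoptions(precision=4,suppress=True)
c=np.array([622,-117.4,0]);f=c-61*a+np.array([0,0,26])
legs([(f+62*a+[0,0,100],R),(f+62*a,R)])
E
```

```text
time: 14.98
eef_pos: [577.2, 179.7, 279.9]
time: 15.6
eef_pos: [548.1, 123.2, 296.1]
time: 16.48
eef_pos: [579.4, -0.1, 297.9]
eef_rot: [0.953, 0.25, -0.168, 0.043]
wrist_force: [-1.0, -0.3, -0.1]
opening: 91.8
gripper_force: 0.0
conf 0.74 top face [ 612.6265 -102.4095] [64.5598 89.9659] 55.0 zmed 50.3 full [ 625.7063 -111.5707] [ 64.5598 122.2838] 54.99217987060547
   blue mean [ 651.778  -138.6801   40.8955] body mean [ 608.1749 -106.5963   57.6455]
shift [ 0.0436 -0.1194 -0.173 ] turn [ -0.04   0.09 -64.82] rows 7 maxstep 0.12 cost 4e-27 marg 0.85 [-0.41  0.66  1.2   0.07  1.63  1.77]
shift [ 0.   0.  -0.1] turn [0. 0. 0.] rows 2 maxstep 0.08 cost 2e-20 marg 1.04 [-0.41  0.77  1.23  0.07  1.48  1.76]
```

View pics/t5.png

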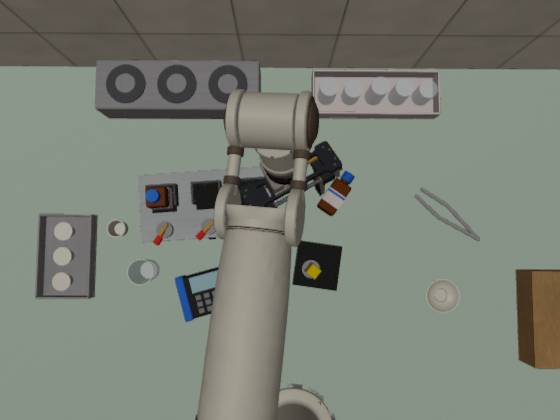

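The first bottle stands in the left place (cap at (157,197)), and the second still lies at (337,194), unmoved. No third bottle is in sight. Now to pick up the second one.

```bash
python3 -m handwheel '[[0.0919,0.0436,-0.1194,-0.12,0,0,-64.8],[0.0919,0.0436,-0.1194,-0.12,0,0,-64.8],[0.0919,0.0436,-0.1194,-0.12,0,0,-64.8],[0.0919,0.0436,-0.1194,-0.12,0,0,-64.8],[0.0919,0.0436,-0.1194,-0.12,0,0,-64.8],[0.0919,0.0436,-0.1194,-0.12,0,0,-64.8],[0.0919,0.0436,-0.1194,-0.12,0,0,-64.8],[0.0919,0.0436,-0.1194,-0.12,0,0,-64.8]]' 
python3 - <<'E'
from h import *
from go import *
bfit()
np.set_printoptions(precision=4,suppress=True)
a,R=lie(-35.2,20)
f=np.array([622,-117.4,27])+a
legs([(f,R)])
E
```

```text
time: 17.62
eef_pos: [623.1, -117.0, 179.7]
eef_rot: [0.939, -0.297, -0.165, -0.052]
wrist_force: [0.9, -0.3, 0.1]
opening: 92.0
gripper_force: 0.0
conf 0.77 top face [591.4222 -90.6364] [ 54.2408 138.1865] 66.6 zmed 50.9 full [591.4222 -90.6364] [ 54.2408 138.1865] 66.57056427001953
   blue mean [ 619.6443 -104.1955   50.0717] body mean [597.7609 -93.4984 100.4327]
conf 0.62 top face [599.9039 344.8922] [62.4254 90.9233] 0.3 zmed 136.9 full [599.9039 344.8922] [62.4254 90.9233] 0.29791754484176636
   blue mean [595.7647 334.3009 170.0977] body mean [595.0335 330.1808 122.0351]
shift [-0.0004 -0.0012 -0.1527] turn [ 0.11  0.06 -0.11] rows 3 maxstep 0.08 cost 2e-20 marg 1.01 [-0.41  0.77  1.23  0.07  1.48  1.76]
```

```bash
python3 -m handwheel '[[0.0919,0,-0.001,-0.06,0,0,0],[0.0919,0,-0.001,-0.12,0,0,0],[0.0919,0,-0.001,-0.151,0,0,0],[0.0919,0,-0.001,-0.151,0,0,0],[0.03,0,-0.001,-0.151,0,0,0],[0.03,0,-0.001,-0.151,0,0,0],[0.03,0,-0.001,-0.151,0,0,0],[0.03,0,-0.001,-0.151,0,0,0]]' 55
python3 -m handwheel '[[0.03,0,0,0,0,0,0],[0.03,0,0,0,0,0,0],[0.03,0,0,0,0,0,0],[0.03,0,0,0.03,0,0,0],[0.03,0,0,0.06,0,0,0],[0.03,0,0,0.12,0,0,0],[0.03,0,0,0.17,0,0,0],[0.03,0,0,0.2,0,0,0]]' 55
```

```text
time: 18.73
eef_pos: [623.5, -118.7, 29.3]
eef_rot: [0.939, -0.299, -0.164, -0.052]
wrist_force: [0.6, 0.0, -0.2]
opening: 54.0
gripper_force: 0.0
time: 19.73
eef_pos: [623.8, -118.8, 231.1]
eef_rot: [0.939, -0.299, -0.163, -0.052]
wrist_force: [-0.6, 0.8, -2.6]
opening: 49.7
gripper_force: 55.0
```

```bash
python3 -m handwheel '[[0.03,-0.043,0.118,0.07,0,0,65],[0.03,-0.043,0.118,0.07,0,0,65],[0.03,-0.043,0.118,0.07,0,0,65],[0.03,-0.043,0.118,0.07,0,0,65],[0.03,-0.043,0.118,0.07,0,0,65],[0.03,-0.043,0.118,0.07,0,0,65],[0.03,-0.043,0.118,0.07,0,0,65]]' |head -2
python3 -m handwheel '[[0.03,-0.03,0.12,0,0,0,64.8],[0.03,-0.03,0.12,0,0,0,64.8],[0.03,-0.03,0.12,0,0,0,64.8],[0.03,-0.03,0.12,0,0,0,64.8],[0.03,-0.03,0.12,0,0,0,64.8],[0.03,-0.03,0.12,0,0,0,64.8],[0.03,-0.03,0.12,0,0,0,64.8]]' |head -2
python3 -m handwheel '[[0.03,0.01,0.02,0,44.9,3.6,0],[0.03,0.01,0.02,0,44.9,3.6,0],[0.03,0.01,0.02,0,44.9,3.6,0],[0.03,0.01,0.02,0,44.9,3.6,0],[0.03,0.01,0.02,0,44.9,3.6,0],[0.03,0.01,0.02,0,44.9,3.6,0]]' | head -2
python3 -m handwheel '[[0.03,0.01,0.02,0,44.9,3.6,0],[0.03,0.01,0.02,0,44.9,3.6,0],[0.03,0.01,0.02,0,44.9,3.6,0],[0.03,0.01,0.02,0,44.9,3.6,0],[0.03,0.01,0.02,0,44.9,3.6,0],[0.03,0.01,0.02,0,44.9,3.6,0]]'
python3 - <<'E'
from go import *
from h import cap,cloud,rect,cv2,ctrl
np.set_printoptions(precision=4,suppress=True)
a,R=lie(-35.2,20)
p,Rc,q=cur();print('roterr',((Rz(129.8)*up(R,a))*Rc.inv()).as_rotvec()*57.3)
pic,d=cap('top','t6.png');P=cloud('top',d);h=cv2.cvtColor(pic,cv2.COLOR_RGB2HSV)
b=(h[:,:,0]>100)&(h[:,:,0]<130)&(h[:,:,1]>150)&(d>0)&(P[:,:,2]>p[2]+50)&(P[:,:,2]<p[2]+75)
print(p,'cap',np.median(P[b],0),b.sum())
m=(d>0)&(P[:,:,2]>p[2]+22)&(P[:,:,2]<p[2]+40)&(np.abs(P[:,:,1]-p[1]-8)<25)&(np.abs(P[:,:,0]-p[0])<32)
print('shoulder',rect(P[m]),P[m].mean(0))
E
```

```text
time: 20.6
eef_pos: [579.7, 0.5, 297.9]
time: 21.48
eef_pos: [549.4, 119.3, 298.3]
time: 22.22
eef_pos: [560.2, 138.9, 298.1]
time: 22.98
eef_pos: [570.1, 160.4, 298.6]
eef_rot: [0.556, 0.602, 0.388, -0.422]
wrist_force: [0.2, 0.1, -2.3]
opening: 49.6
gripper_force: 55.0
roterr [ 0.0061 -0.1268 -0.0261]
[570.089  160.4319 298.5826] cap [568.6682 163.5614 357.6828] 206
shoulder (array([568.6982, 166.4476]), array([50.414 , 45.0802]), 0.901598334312439) [567.4159 164.3868 325.3537]
```

```bash
python3 -m handwheel '[[0.03,0.0367,0.06,-0.09,0,0,0],[0.03,0.0367,0.06,-0.09,0,0,0],[0.03,0.0367,0.06,-0.09,0,0,0],[0.03,0.0367,0.06,-0.09,0,0,0]]' | head -2
python3 -m handwheel '[[0.03,0,0,-0.05,0,0,0],[0.03,0,0,-0.08,0,0,0],[0.03,0,0,-0.086,0,0,0],[0.03,0,0,-0.09,0,0,0],[0.03,0,0,-0.09,0,0,0],[0.03,0,0,-0.091,0,0,0],[0.03,0,0,-0.091,0,0,0]]'
```

```text
time: 23.52
eef_pos: [607.5, 219.8, 210.8]
time: 24.4
eef_pos: [607.1, 219.4, 118.1]
eef_rot: [0.555, 0.601, 0.39, -0.422]
wrist_force: [0.3, 0.5, -1.9]
opening: 50.0
gripper_force: 55.0
```

```bash
python3 -m handwheel '[[0.03,0,0,-0.002,0,0,0],[0.03,0,0,-0.003,0,0,0],[0.03,0,0,-0.004,0,0,0],[0.03,0,0,-0.004,0,0,0]]'
python3 -m handwheel '[[0.03,0,0,-0.001,0,0,0],[0.03,0,0,-0.001,0,0,0]]'
```

```text
time: 24.9
eef_pos: [606.8, 219.5, 113.5]
eef_rot: [0.556, 0.601, 0.39, -0.423]
wrist_force: [0.2, -0.1, -0.9]
opening: 49.6
gripper_force: 55.0
time: 25.15
eef_pos: [606.9, 219.5, 112.7]
eef_rot: [0.556, 0.601, 0.39, -0.423]
wrist_force: [0.1, -0.1, -1.6]
opening: 49.8
gripper_force: 55.0
```

```bash
python3 -m handwheel '[[0.03,0,0,-0.001,0,0,0],[0.03,0,0,-0.0015,0,0,0],[0.03,0,0,-0.0015,0,0,0]]'
python3 -m handwheel '[[0.03,0,0,-0.0005,0,0,0],[0.03,0,0,-0.001,0,0,0],[0.03,0,0,-0.001,0,0,0]]'
```

```text
time: 25.52
eef_pos: [607.0, 219.4, 112.7]
eef_rot: [0.555, 0.601, 0.391, -0.423]
wrist_force: [-2.7, -1.6, 6.0]
opening: 49.9
gripper_force: 55.0
time: 25.9
eef_pos: [607.0, 219.4, 112.6]
eef_rot: [0.554, 0.601, 0.391, -0.424]
wrist_force: [-4.2, -3.0, 9.9]
opening: 49.4
gripper_force: 55.0
```

```bash
python3 -m handwheel '[[0.07,0,0,0,0,0,0],[0.07,0,0,0,0,0,0],[0.07,0,0,0,0,0,0],[0.07,0,0,0,0,0,0],[0.07,0.002,-0.03,0.01,0,0,0],[0.07,0.006,-0.08,0.04,0,0,0],[0.07,0.008,-0.1,0.1,0,0,0],[0.07,0.008,-0.1,0.15,0,0,0]]'
python3 -m handwheel '[[0.07,-0.1,-0.2,0.08,-69.8,-5.6,0],[0.07,-0.1,-0.2,0.08,-69.8,-5.6,0],[0.07,-0.1,-0.2,0.08,-69.8,-5.6,0],[0.07,-0.1,-0.2,0.08,-69.8,-5.6,0],[0.07,-0.1,-0.2,0.08,-69.8,-5.6,0],[0.07,-0.1,-0.2,0.08,-69.8,-5.6,0],[0.07,-0.1,-0.2,0.08,-69.8,-5.6,0],[0.07,-0.1,-0.2,0.08,-69.8,-5.6,0]]'
python3 - <<'E'
from go import *
from h import cap,cloud,rect,cv2,bfit
np.set_printoptions(precision=4,suppress=True)
pic,d=cap('top','t7.png');P=cloud('top',d);h=cv2.cvtColor(pic,cv2.COLOR_RGB2HSV)
for y in (335,220):
    k=(d>0)&(np.abs(P[:,:,1]-y)<45)&(np.abs(P[:,:,0]-600)<50)
    b=(h[:,:,0]>100)&(h[:,:,0]<130)&(h[:,:,1]>150)&k&(P[:,:,2]>160)
    m=k&(P[:,:,2]>132)&(P[:,:,2]<152)
    print('cap',np.median(P[b],0),b.sum(),'shoulder',rect(P[m]),P[m].mean(0))
E
```

```text
time: 26.9
eef_pos: [615.5, 117.6, 262.1]
eef_rot: [0.556, 0.6, 0.391, -0.422]
wrist_force: [0.1, -1.1, 0.3]
opening: 69.7
gripper_force: 0.0
time: 27.9
eef_pos: [514.7, -78.9, 340.5]
eef_rot: [0.678, 0.735, 0.002, -0.001]
wrist_force: [-0.7, 0.1, -0.5]
opening: 69.8
gripper_force: 0.0
cap [596.6769 334.6395 171.6806] 144 shoulder (array([596.8857, 335.8188]), array([50.1804, 50.0281]), 6.113866329193115) [595.2504 330.5786 139.0853]
cap [604.7001 222.3167 171.6199] 139 shoulder (array([605.9728, 222.4397]), array([49.3902, 51.2143]), 1.3948456048965454) [603.7498 219.5444 139.2577]
```

View pics/t7.png

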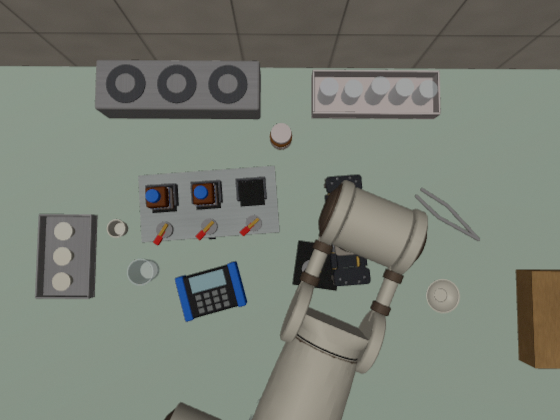

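Both bottles stand in their places, with caps at (153,196) and (201,192), and the clamps are still open. Next I need the driver's slot direction, so I'll try contrast-stretching the hazy scene picture.

```bash
python3 - <<'E'
from h import *
import glob
ims=[cv2.imread('pics/scene0.png')[165:240,195:260].astype(float),cv2.imread('pics/s2.png')[165:240,195:260].astype(float)]
out=[]
for a in ims:
    lo,hi=np.percentile(a,1),np.percentile(a,99);b=np.clip((a-lo)/(hi-lo),0,1)*255
    out.append(cv2.resize(b.astype(np.uint8),None,fx=6,fy=6,interpolation=cv2.INTER_CUBIC))
cv2.imwrite('pics/drv.png',np.hstack(out))
print(px('scene',[419.5,-47,4]),px('scene',[419.5,-47,124]))
for k in range(0,180,45):
    t=np.radians(51.7+k);print(k,px('scene',[419.5+18*np.cos(t),-47+18*np.sin(t),4]))
E
```

```text
[230.5 212.9] [227.4 183.3]
0 [236. 213.]
45 [234.8 210.5]
90 [231.2 209.3]
135 [227.1 210.3]
```

View pics/drv.png

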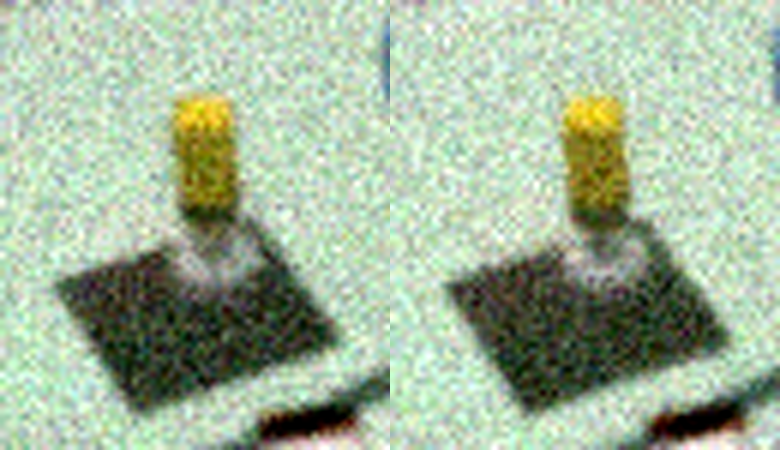

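The scene view is too coarse to show the slot. I'll pick up the driver and tilt it under the top camera instead. First I check wrist ranges so I choose the right grip yaw.

```bash
cat >> go.py <<'E'
def down(yaw):  # tool down, tool y at world angle yaw (deg)
    t=np.radians(yaw);y=np.array([np.cos(t),np.sin(t),0])
    return Ro.from_matrix(np.stack([np.cross(y,-Z),y,-Z],1))
E
python3 - <<'E'
from go import *
for y in (51.7,-38.3,141.7):
    q,c=ik([419.5,-47,99],down(y),cur()[2],20);print('grasp',y,q.round(2),c)
for n,h in {'R':(537.5,102.3,163),'M':(527.7,216.8,163),'L':(519.1,331.2,163)}.items():
    for y in (4.6,94.6,184.6,274.6):
        q,c=ik(h,down(y),[0.2,.6,1.6,0,1,0],20);print(n,y,q.round(2),c<1e-6)
legs([([419.5,-47,200],down(51.7)),([419.5,-47,99],down(51.7))])
legs([([419.5,-47,200],down(-38.3)),([419.5,-47,99],down(-38.3))])
E
```

```text
grasp 51.7 [-0.4  -0.09  2.14 -0.    1.1  -1.3 ] 9.71520852317133e-21
grasp -38.3 [-0.4  -0.09  2.14 -0.    1.1   0.27] 2.2793649977085818e-22
grasp 141.7 [-0.4  -0.09  2.14 -0.    1.1  -2.87] 4.8905377715986895e-18
R 4.6 [-0.03  0.15  1.75 -0.    1.24 -0.11] True
R 94.6 [-0.03  0.15  1.75 -0.    1.24 -1.68] True
R 184.6 [-0.04  0.15  1.75  0.01  1.24  3.  ] False
R 274.6 [-0.03  0.15  1.75 -0.    1.24  1.46] True
M 4.6 [ 0.18  0.21  1.68 -0.    1.25  0.1 ] True
M 94.6 [ 0.18  0.21  1.68 -0.    1.25 -1.47] True
M 184.6 [ 0.19  0.21  1.68 -0.02  1.25 -3.  ] False
M 274.6 [0.18 0.21 1.68 0.   1.25 1.67] True
L 4.6 [ 0.37  0.32  1.55 -0.    1.27  0.29] True
L 94.6 [ 0.37  0.32  1.55 -0.    1.27 -1.28] True
L 184.6 [ 0.37  0.32  1.55 -0.    1.27 -2.85] True
L 274.6 [0.37 0.32 1.55 0.   1.27 1.86] True
shift [-0.0952  0.0328 -0.1401] turn [-0.26 -0.09 47.14] rows 5 maxstep 0.17 cost 3e-17 marg 0.66 [-0.4  -0.23  2.04 -0.    1.33 -1.3 ]
shift [ 0.     0.    -0.101] turn [0. 0. 0.] rows 2 maxstep 0.12 cost 2e-19 marg 0.56 [-0.4  -0.09  2.14 -0.    1.1  -1.3 ]
shift [-0.0952  0.0328 -0.1401] turn [ -0.25   0.12 -42.86] rows 5 maxstep 0.15 cost 5e-17 marg 0.66 [-0.4  -0.23  2.04 -0.    1.33  0.27]
shift [ 0.     0.    -0.101] turn [0. 0. 0.] rows 2 maxstep 0.12 cost 2e-19 marg 0.56 [-0.4  -0.09  2.14 -0.    1.1   0.27]
```

```bash
python3 -m handwheel '[[0.07,-0.0952,0.0328,-0.12,-0.25,0.12,-42.9],[0.07,-0.0952,0.0328,-0.12,-0.25,0.12,-42.9],[0.07,-0.0952,0.0328,-0.12,-0.25,0.12,-42.9],[0.07,-0.0952,0.0328,-0.12,-0.25,0.12,-42.9],[0.07,-0.0952,0.0328,-0.12,-0.25,0.12,-42.9],[0.07,-0.0952,0.0328,-0.12,-0.25,0.12,-42.9],[0.07,-0.0952,0.0328,-0.12,-0.25,0.12,-42.9]]' 55
python3 - <<'E'
from go import *
np.set_printoptions(precision=4,suppress=True)
legs([([419.5,-47,99],down(-38.3))])
E
```

```text
time: 28.82
eef_pos: [420.0, -48.1, 220.4]
eef_rot: [0.9, 0.436, -0.001, 0.0]
wrist_force: [0.4, 0.2, 0.7]
opening: 70.0
gripper_force: 0.0
shift [-0.0005  0.0011 -0.1214] turn [ 0.07 -0.04  0.05] rows 2 maxstep 0.14 cost 1e-17 marg 0.56 [-0.4  -0.09  2.14 -0.    1.1   0.27]
```

```bash
python3 -m handwheel '[[0.07,-0.0005,0.001,-0.05,0,0,0],[0.07,-0.0005,0.001,-0.1,0,0,0],[0.07,-0.0005,0.001,-0.121,0,0,0],[0.07,-0.0005,0.001,-0.121,0,0,0],[0.01,-0.0005,0.001,-0.121,0,0,0],[0.01,-0.0005,0.001,-0.121,0,0,0],[0.01,-0.0005,0.001,-0.121,0,0,0],[0.01,-0.0005,0.001,-0.121,0,0,0]]' 55
python3 -m handwheel '[[0.01,0,0,0,0,0,0],[0.01,0,0,0,0,0,0],[0.01,0,0,0,0,0,0],[0.01,0,0,0,0,0,0]]'
python3 -m handwheel '[[0.01,0,0,0.03,0,0,0],[0.01,0,0,0.08,0,0,0],[0.01,0,0,0.14,0,0,0],[0.01,0.02,-0.01,0.2,0,0,0],[0.01,0.07,-0.02,0.24,0,0,0],[0.01,0.1,-0.03,0.24,0,0,0],[0.01,0.1,-0.03,0.24,0,0,0]]'
```

```text
time: 29.82
eef_pos: [419.4, -46.8, 99.6]
eef_rot: [0.9, 0.435, -0.0, 0.001]
wrist_force: [-0.3, -0.3, -0.7]
opening: 32.1
gripper_force: 0.0
time: 30.32
eef_pos: [419.4, -46.8, 99.4]
eef_rot: [0.9, 0.435, -0.001, 0.001]
wrist_force: [0.5, -0.5, 3.7]
opening: 27.8
gripper_force: 55.0
time: 31.2
eef_pos: [519.9, -77.2, 337.6]
eef_rot: [0.9, 0.435, -0.002, -0.001]
wrist_force: [-0.4, 0.5, -1.8]
opening: 27.6
gripper_force: 55.0
```

```bash
python3 -m handwheel '[[0.01,0,0,0,0,0,42.9],[0.01,0,0,0,0,0,42.9],[0.01,0,0,0,0,0,42.9],[0.01,0,0,0,0,0,42.9],[0.01,0,0,0,0,0,42.9]]' | head -2
python3 -m handwheel '[[0.01,0.05,0.12,0,69.8,5.6,0],[0.01,0.05,0.12,0,69.8,5.6,0],[0.01,0.05,0.12,0,69.8,5.6,0],[0.01,0.05,0.12,0,69.8,5.6,0],[0.01,0.05,0.12,0,69.8,5.6,0],[0.01,0.05,0.12,0,69.8,5.6,0],[0.01,0.05,0.12,0,69.8,5.6,0],[0.01,0.05,0.12,0,69.8,5.6,0]]'
python3 - <<'E'
from h import *
from go import *
p,R,q=cur();z=R.as_matrix()[:,2];e=p+z*90;print(p,z)
pic,d=cap('top');u,v=px('top',e).astype(int);print(u,v)
c=cv2.cvtColor(pic,cv2.COLOR_RGB2BGR)[v-45:v+45,u-50:u+50]
cv2.imwrite('pics/tip.png',cv2.resize(c,None,fx=6,fy=6,interpolation=cv2.INTER_CUBIC))
E
```

```text
time: 31.82
eef_pos: [517.9, -76.2, 338.0]
time: 32.83
eef_pos: [568.5, 42.9, 336.8]
eef_rot: [0.558, 0.599, 0.387, -0.423]
wrist_force: [-0.1, 0.0, -3.0]
opening: 27.9
gripper_force: 55.0
[568.4981  42.9216 336.7953] [-0.0754  0.9366 -0.3422]
235 206
```

View pics/tip.png

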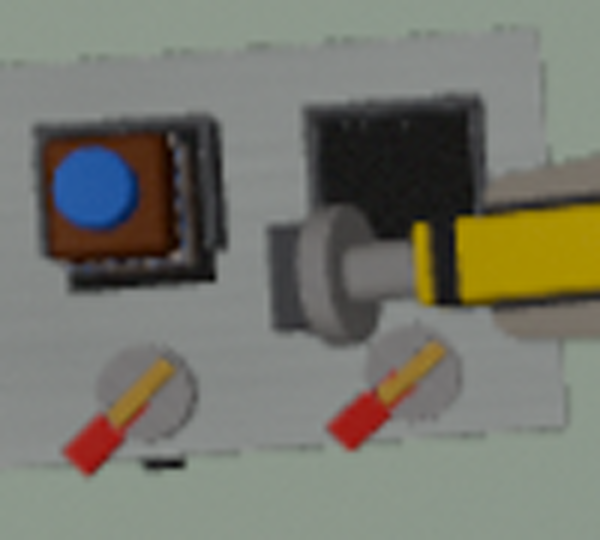

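The prong block at about (285,280) in the crop looks solid from the side, so both prongs run along the finger-closing direction, with the slot parallel to tool y. I'll check how well the handle is centred in the grip and plan the way to the first screw.

```bash
python3 - <<'E'
from h import *
from go import *
np.set_printoptions(precision=4,suppress=True)
p,R,q=cur();M=R.as_matrix();x,y,z=M.T
pic,d=cap('top');P=cloud('top',d);h=cv2.cvtColor(pic,cv2.COLOR_RGB2HSV)
L=(P-p)@M
s=(d>0)&(np.abs(L[:,:,1])<30)&(np.abs(L[:,:,0])<35)
yel=s&(h[:,:,0]>20)&(h[:,:,0]<35)&(h[:,:,1]>120)&(L[:,:,2]>22)&(L[:,:,2]<42)
print('x axis',x,'handle local x med',np.median(L[yel][:,0]),'y rng',np.percentile(L[yel][:,1],[3,97]))
di=s&(L[:,:,2]>70)&(L[:,:,2]<84);print('disc y',np.percentile(L[di][:,1],[3,97]),'x',np.percentile(L[di][:,0],[3,50,97]))
pr=s&(L[:,:,2]>86)&(L[:,:,2]<95)&(np.abs(L[:,:,0])<22);print('prong y',np.percentile(L[pr][:,1],[3,97]),'x',np.percentile(L[pr][:,0],[5,50,95]),'n',pr.sum())
print('zmax',np.percentile(L[s&(L[:,:,2]<110)&(L[:,:,2]>60)][:,2],[97,99.5]))
A=Rz(0)
legs([([530,20,330],down(4.6)),([537.5,102.3,250],down(70)),([537.5,102.3,250],down(134)),([537.5,102.3,180],down(134))])
E
```

```text
x axis [-0.0217  0.3437  0.9388] handle local x med 13.906676074094717 y rng [-14.8832  11.6871]
disc y [-22.7946  20.619 ] x [-11.8239  15.3088  24.4358]
prong y [-18.3127  16.1434] x [15.4469 17.1889 19.2866] n 75
zmax [94.0299 95.321 ]
shift [-0.0391 -0.0234 -0.0093] turn [-69.55  -5.7    0.17] rows 7 maxstep 0.16 cost 1e-21 marg 0.69 [-0.19 -0.01  1.58  0.    1.57 -0.27]
shift [ 0.0075  0.0823 -0.08  ] turn [ 0.   0.  65.4] rows 7 maxstep 0.14 cost 3e-30 marg 0.94 [-0.03  0.08  1.65  0.    1.41 -1.25]
shift [0. 0. 0.] turn [ 0.  0. 64.] rows 6 maxstep 0.19 cost 7e-20 marg 0.63 [-0.03  0.08  1.65 -0.    1.41 -2.37]
shift [ 0.    0.   -0.07] turn [0. 0. 0.] rows 2 maxstep 0.07 cost 1e-24 marg 0.63 [-0.03  0.13  1.73 -0.    1.27 -2.37]
```

```bash
python3 -m handwheel '[[0.01,-0.038,-0.023,0,-69.6,-5.7,0.2],[0.01,-0.038,-0.023,0,-69.6,-5.7,0.2],[0.01,-0.038,-0.023,0,-69.6,-5.7,0.2],[0.01,-0.038,-0.023,0,-69.6,-5.7,0.2],[0.01,-0.038,-0.023,0,-69.6,-5.7,0.2],[0.01,-0.038,-0.023,0,-69.6,-5.7,0.2],[0.01,-0.038,-0.023,0,-69.6,-5.7,0.2],[0.01,-0.038,-0.023,0,-69.6,-5.7,0.2]]' 60 | head -2
python3 -m handwheel '[[0.01,0.008,0.082,-0.06,0,0,65.4],[0.01,0.008,0.082,-0.06,0,0,65.4],[0.01,0.008,0.082,-0.06,0,0,65.4],[0.01,0.008,0.082,-0.06,0,0,65.4],[0.01,0.008,0.082,-0.06,0,0,65.4],[0.01,0.008,0.082,-0.06,0,0,65.4],[0.01,0.008,0.082,-0.06,0,0,65.4],[0.01,0.008,0.082,-0.06,0,0,65.4]]' | head -2
python3 -m handwheel '[[0.01,0,0,-0.04,0,0,64],[0.01,0,0,-0.04,0,0,64],[0.01,0,0,-0.04,0,0,64],[0.01,0,0,-0.04,0,0,64],[0.01,0,0,-0.04,0,0,64],[0.01,0,0,-0.04,0,0,64],[0.01,0,0,-0.04,0,0,64],[0.01,0,0,-0.04,0,0,64]]'
python3 - <<'E'
from go import *
np.set_printoptions(precision=4,suppress=True)
legs([([538.7,102.3,185],down(134)),([538.7,102.3,163],down(134))])
E
```

```text
time: 33.92
eef_pos: [531.0, 22.4, 341.1]
time: 34.92
eef_pos: [539.2, 101.9, 279.3]
time: 35.92
eef_pos: [539.1, 102.2, 239.1]
eef_rot: [-0.374, 0.928, -0.0, -0.001]
wrist_force: [0.3, 0.0, -2.2]
opening: 27.9
gripper_force: 60.0
shift [-0.0004  0.0001 -0.0541] turn [ 0.06 -0.06  0.13] rows 1 maxstep 0.11 cost 9e-20 marg 0.63 [-0.03  0.13  1.73 -0.    1.29 -2.37]
shift [ 0.     0.    -0.022] turn [0. 0. 0.] rows 1 maxstep 0.04 cost 1e-30 marg 0.63 [-0.03  0.15  1.75 -0.    1.24 -2.37]
```

```bash
python3 -m handwheel '[[0.01,0,0,-0.04,0,0,0],[0.01,0,0,-0.06,0,0,0],[0.01,0,0,-0.064,0,0,0],[0.01,0,0,-0.067,0,0,0],[0.01,0,0,-0.069,0,0,0],[0.01,0,0,-0.069,0,0,0]]'
```

```text
time: 36.67
eef_pos: [539.5, 102.3, 170.8]
eef_rot: [-0.375, 0.927, -0.001, -0.0]
wrist_force: [-0.2, 0.6, -1.3]
opening: 27.6
gripper_force: 60.0
```

```bash
python3 -m handwheel '[[0.01,-0.0005,0,-0.003,0,0,0],[0.01,-0.0005,0,-0.005,0,0,0],[0.01,-0.0005,0,-0.0065,0,0,0],[0.01,-0.0005,0,-0.0065,0,0,0]]'
python3 -c "
from h import *
print(ctrl.state()['torque'])"
```

```text
time: 37.17
eef_pos: [538.6, 102.3, 163.6]
eef_rot: [-0.375, 0.927, -0.0, -0.001]
wrist_force: [-0.1, -0.1, -2.4]
opening: 28.0
gripper_force: 60.0
[ 0.1 -0.1 -0.1]
```

```bash
python3 -m handwheel '[[0.01,0,0,0,0,0,-8],[0.01,0,0,0,0,0,-16],[0.01,0,0,0,0,0,-24],[0.01,0,0,0,0,0,-32],[0.01,0,0,0,0,0,-40],[0.01,0,0,0,0,0,-48],[0.01,0,0,0,0,0,-56],[0.01,0,0,0,0,0,-64]]'
python3 -m handwheel '[[0.01,0,0,0,0,0,-8],[0.01,0,0,0,0,0,-16],[0.01,0,0,0,0,0,-24],[0.01,0,0,0,0,0,-32],[0.01,0,0,0,0,0,-40],[0.01,0,0,0,0,0,-48],[0.01,0,0,0,0,0,-56],[0.01,0,0,0,0,0,-60]]'
python3 -c "
from h import *
print(ctrl.state()['torque'])"
python3 -m handwheel '[[0.01,0,0,0,0,0,-3],[0.01,0,0,0,0,0,-5],[0.01,0,0,0,0,0,-7],[0.01,0,0,0,0,0,-7]]'
python3 -c "
from h import *
print(ctrl.state()['torque'])"
python3 -m handwheel '[[0.01,0,0,0,0,0,-2],[0.01,0,0,0,0,0,-4],[0.01,0,0,0,0,0,-4]]'
python3 -c "
from h import *
print(ctrl.state()['torque'])"
```

```text
time: 38.17
eef_pos: [538.1, 102.0, 163.5]
eef_rot: [0.175, 0.985, -0.0, -0.002]
wrist_force: [-1.6, 0.4, -0.1]
opening: 28.1
gripper_force: 60.0
time: 39.17
eef_pos: [537.6, 102.4, 163.5]
eef_rot: [0.643, 0.766, -0.0, -0.002]
wrist_force: [-2.3, 1.0, 1.5]
opening: 27.4
gripper_force: 60.0
[0.  0.7 0.2]
time: 39.67
eef_pos: [537.7, 102.5, 163.4]
eef_rot: [0.688, 0.726, -0.0, -0.002]
wrist_force: [-5.3, 0.7, 3.5]
opening: 27.2
gripper_force: 60.0
[0.2 1.3 0.1]
time: 40.05
eef_pos: [537.7, 102.5, 163.4]
eef_rot: [0.713, 0.701, -0.0, -0.002]
wrist_force: [-5.8, 0.8, 2.4]
opening: 27.4
gripper_force: 60.0
[0.2 1.3 0.1]
```

```bash
python3 -m handwheel '[[0.01,0,0,0,0,0,-2],[0.01,0,0,0,0,0,-3],[0.01,0,0,0,0,0,-3]]' | grep -E "rot|force"
python3 -c "
from h import *
print(ctrl.state()['torque'])"
python3 -m handwheel '[[0.01,0,0,0,0,0,-2],[0.01,0,0,0,0,0,-3],[0.01,0,0,0,0,0,-3]]'| grep -E "rot|force"
python3 - <<'E'
from h import *
print(ctrl.state()['torque'])
p,d=cap('top','t9.png');P=cloud('top',d);h=cv2.cvtColor(p,cv2.COLOR_RGB2HSV)
r=((h[:,:,0]<6)|(h[:,:,0]>174))&(h[:,:,1]>150)&(d>0)&(np.abs(P[:,:,2]-67)<8)
for y in (108,220,335):
    k=r&(np.abs(P[:,:,1]-y)<50)&(np.abs(P[:,:,0]-540)<80);print(y,k.sum(),P[k].mean(0) if k.any() else '')
E
```

```text
eef_rot: [0.731, 0.682, -0.0, -0.002]
wrist_force: [-5.6, 2.1, 2.1]
gripper_force: 60.0
[0.2 1.3 0.1]
eef_rot: [0.748, 0.664, -0.0, -0.002]
wrist_force: [-5.0, 1.3, 2.5]
gripper_force: 60.1
[0.2 1.3 0.7]
108 0 
220 46 [504.7 237.   68. ]
335 53 [492.  345.7  67.7]
```

```bash
python3 -m handwheel '[[0.01,0,0,0,0,0,4],[0.01,0,0,0,0,0,7],[0.01,0,0,0,0,0,7],[0.01,0,0,0.02,0,0,7],[0.01,0,0,0.05,0,0,7],[0.01,0,0,0.09,0,0,7],[0.01,0,0,0.09,0,0,7]]'
python3 -m handwheel '[[0.01,-0.009,0.114,0,0,0,68],[0.01,-0.009,0.114,0,0,0,68],[0.01,-0.009,0.114,0,0,0,68],[0.01,-0.009,0.114,0,0,0,68],[0.01,-0.009,0.114,0,0,0,68],[0.01,-0.009,0.114,0,0,0,68],[0.01,-0.009,0.114,0,0,0,68]]'
python3 - <<'E'
from h import *
from go import *
np.set_printoptions(precision=4,suppress=True)
p,d=cap('top','t10.png');P=cloud('top',d);h=cv2.cvtColor(p,cv2.COLOR_RGB2HSV)
r=((h[:,:,0]<6)|(h[:,:,0]>174))&(h[:,:,1]>150)&(d>0)&(np.abs(P[:,:,2]-67)<8)
for y in (102,220,335):
    k=r&(np.abs(P[:,:,1]-y)<50)&(np.abs(P[:,:,0]-540)<80);print(y,k.sum(),P[k].mean(0) if k.any() else '')
legs([([528.9,216.8,230],down(136.5)),([528.5,216.8,164],down(136.5))])
E
```

```text
time: 41.72
eef_pos: [541.2, 102.1, 257.4]
eef_rot: [0.707, 0.707, 0.003, 0.003]
wrist_force: [0.5, 0.1, -2.1]
opening: 27.6
gripper_force: 60.0
time: 42.6
eef_pos: [529.0, 216.1, 251.2]
eef_rot: [0.189, 0.982, -0.0, -0.002]
wrist_force: [-0.4, -0.0, -2.5]
opening: 27.9
gripper_force: 60.0
102 46 [567.877  104.4891  68.3431]
220 0 
335 0 
shift [-0.0001  0.0007 -0.0213] turn [ 0.14 -0.19 68.22] rows 7 maxstep 0.17 cost 7e-23 marg 0.80 [ 0.18  0.15  1.61 -0.    1.38 -2.2 ]
shift [-0.0004  0.     -0.066 ] turn [0. 0. 0.] rows 2 maxstep 0.06 cost 1e-25 marg 0.80 [ 0.18  0.21  1.68 -0.    1.25 -2.2 ]
```

Clamp 1 is closed: its arm points at 4.1° against a shaker yaw of 4.6°. Now the middle screw.

```bash
python3 -m handwheel '[[0.01,0,0.0007,-0.03,0.1,-0.2,68.2],[0.01,0,0.0007,-0.03,0.1,-0.2,68.2],[0.01,0,0.0007,-0.03,0.1,-0.2,68.2],[0.01,0,0.0007,-0.03,0.1,-0.2,68.2],[0.01,0,0.0007,-0.03,0.1,-0.2,68.2],[0.01,0,0.0007,-0.03,0.1,-0.2,68.2],[0.01,0,0.0007,-0.03,0.1,-0.2,68.2],[0.01,0,0.0007,-0.03,0.1,-0.2,68.2]]'
python3 -m handwheel '[[0.01,0,0,-0.025,0,0,0],[0.01,0,0,-0.04,0,0,0],[0.01,0,0,-0.045,0,0,0],[0.01,0,0,-0.05,0,0,0],[0.01,0,0,-0.052,0,0,0],[0.01,0,0,-0.052,0,0,0]]'
```

```text
time: 43.65
eef_pos: [529.1, 216.8, 222.1]
eef_rot: [-0.392, 0.92, 0.001, -0.0]
wrist_force: [-0.0, 0.4, -2.0]
opening: 27.4
gripper_force: 60.0
time: 44.4
eef_pos: [529.9, 217.0, 172.0]
eef_rot: [-0.393, 0.919, 0.001, 0.001]
wrist_force: [-0.4, -0.6, -1.6]
opening: 27.4
gripper_force: 60.0
```

```bash
python3 -m handwheel '[[0.01,-0.001,0,-0.003,0,0,0],[0.01,-0.001,0,-0.005,0,0,0],[0.01,-0.001,0,-0.0075,0,0,0],[0.01,-0.001,0,-0.0075,0,0,0]]'
python3 -m handwheel '[[0.01,0,0,0,0,0,-8],[0.01,0,0,0,0,0,-16],[0.01,0,0,0,0,0,-24],[0.01,0,0,0,0,0,-32],[0.01,0,0,0,0,0,-40],[0.01,0,0,0,0,0,-48],[0.01,0,0,0,0,0,-56],[0.01,0,0,0,0,0,-64]]' | grep -E "pos|wrist"
python3 -m handwheel '[[0.01,0,0,0,0,0,-8],[0.01,0,0,0,0,0,-16],[0.01,0,0,0,0,0,-24],[0.01,0,0,0,0,0,-32],[0.01,0,0,0,0,0,-40],[0.01,0,0,0,0,0,-48],[0.01,0,0,0,0,0,-56],[0.01,0,0,0,0,0,-64]]' | grep -E "pos|wrist"
python3 -m handwheel '[[0.01,0,0,0,0,0,-3],[0.01,0,0,0,0,0,-6],[0.01,0,0,0,0,0,-8],[0.01,0,0,0,0,0,-10],[0.01,0,0,0,0,0,-10]]'
python3 -c "
from h import *
print(ctrl.state()['torque'])"
```

```text
time: 44.9
eef_pos: [528.4, 216.9, 163.8]
eef_rot: [-0.393, 0.919, 0.001, 0.0]
wrist_force: [-0.3, -0.4, -1.4]
opening: 27.6
gripper_force: 60.0
eef_pos: [528.6, 217.2, 164.1]
wrist_force: [-0.5, 1.1, -2.5]
eef_pos: [528.6, 217.4, 164.1]
wrist_force: [-0.8, 1.5, -2.3]
time: 47.52
eef_pos: [528.6, 217.3, 164.1]
eef_rot: [0.718, 0.697, -0.0, 0.001]
wrist_force: [-0.9, 2.7, -2.7]
opening: 27.6
gripper_force: 60.0
[ 0.6 -0.1  0.1]
```

```bash
python3 -m handwheel '[[0.01,0,0,0,0,0,-1.5],[0.01,0,0,0,0,0,-3],[0.01,0,0,0,0,0,-3]]' | grep -E "rot|force"
python3 -c "
from h import *
print(ctrl.state()['torque'])"
python3 -m handwheel '[[0.01,0,0,0,0,0,-1],[0.01,0,0,0,0,0,-2],[0.01,0,0,0,0,0,-2]]'| grep -E "rot|force"
python3 -c "
from h import *
print(ctrl.state()['torque'])"

```

```text
eef_rot: [0.736, 0.677, -0.0, 0.001]
wrist_force: [-0.2, 3.7, -3.3]
gripper_force: 60.0
[ 0.9 -0.2  0.1]
eef_rot: [0.747, 0.665, -0.0, 0.001]
wrist_force: [0.2, 4.8, -2.5]
gripper_force: 60.0
[ 1.2 -0.1  0.5]
```

```bash
python3 -m handwheel '[[0.01,0,0,0,0,0,4],[0.01,0,0,0,0,0,7],[0.01,0,0,0,0,0,7],[0.01,0,0,0.02,0,0,7],[0.01,0,0,0.05,0,0,7],[0.01,0,0,0.09,0,0,7],[0.01,0,0,0.09,0,0,7]]'
python3 -m handwheel '[[0.01,-0.008,0.114,0,0,0,74],[0.01,-0.008,0.114,0,0,0,74],[0.01,-0.008,0.114,0,0,0,74],[0.01,-0.008,0.114,0,0,0,74],[0.01,-0.008,0.114,0,0,0,74],[0.01,-0.008,0.114,0,0,0,74],[0.01,-0.008,0.114,0,0,0,74],[0.01,-0.008,0.114,0,0,0,74]]'
python3 - <<'E'
from h import *
from go import *
np.set_printoptions(precision=4,suppress=True)
p,d=cap('top','t11.png');P=cloud('top',d);h=cv2.cvtColor(p,cv2.COLOR_RGB2HSV)
r=((h[:,:,0]<6)|(h[:,:,0]>174))&(h[:,:,1]>150)&(d>0)&(np.abs(P[:,:,2]-67)<8)
for y in (102,217,335):
    k=r&(np.abs(P[:,:,1]-y)<50)&(np.abs(P[:,:,0]-540)<80);print(y,k.sum(),P[k].mean(0) if k.any() else '')
legs([([520.2,331.4,225],down(148)),([520,331.4,164],down(148))])
E
```

```text
time: 49.15
eef_pos: [530.7, 216.5, 257.9]
eef_rot: [0.706, 0.708, 0.002, 0.004]
wrist_force: [0.3, -1.1, -3.4]
opening: 28.1
gripper_force: 60.0
time: 50.15
eef_pos: [520.0, 330.2, 252.0]
eef_rot: [0.138, 0.99, -0.001, -0.0]
wrist_force: [0.2, -0.1, -1.7]
opening: 27.9
gripper_force: 60.0
102 47 [567.7184 104.3714  67.8964]
217 50 [556.9117 217.7689  67.8216]
335 13 [489.422  352.3215  68.2662]
shift [ 0.0001  0.0011 -0.0273] turn [ 0.09  0.04 73.93] rows 7 maxstep 0.18 cost 4e-22 marg 0.79 [ 0.37  0.27  1.48 -0.    1.39 -2.21]
shift [-0.0002  0.     -0.061 ] turn [0. 0. 0.] rows 1 maxstep 0.11 cost 2e-19 marg 0.79 [ 0.37  0.32  1.54 -0.    1.28 -2.21]
```

```bash
python3 -m handwheel '[[0.01,0,0.001,-0.03,0.1,0,75],[0.01,0,0.001,-0.03,0.1,0,75],[0.01,0,0.001,-0.03,0.1,0,75],[0.01,0,0.001,-0.03,0.1,0,75],[0.01,0,0.001,-0.03,0.1,0,75],[0.01,0,0.001,-0.03,0.1,0,75],[0.01,0,0.001,-0.03,0.1,0,75],[0.01,0,0.001,-0.03,0.1,0,75]]'
python3 -m handwheel '[[0.01,0,0,-0.025,0,0,0],[0.01,0,0,-0.04,0,0,0],[0.01,0,0,-0.045,0,0,0],[0.01,0,0,-0.05,0,0,0],[0.01,0,0,-0.052,0,0,0],[0.01,0,0,-0.052,0,0,0]]'
```

```text
time: 51.2
eef_pos: [520.4, 331.6, 223.3]
eef_rot: [-0.493, 0.87, 0.001, -0.0]
wrist_force: [0.1, 0.2, -2.3]
opening: 27.7
gripper_force: 60.0
time: 51.95
eef_pos: [520.8, 332.0, 172.5]
eef_rot: [-0.495, 0.869, 0.002, 0.001]
wrist_force: [1.0, 0.0, -1.8]
opening: 27.6
gripper_force: 60.0
```

```bash
python3 -m handwheel '[[0.01,-0.0005,-0.0005,-0.003,0,0,0],[0.01,-0.0005,-0.0005,-0.005,0,0,0],[0.01,-0.0005,-0.0005,-0.0075,0,0,0],[0.01,-0.0005,-0.0005,-0.0075,0,0,0]]'
python3 -m handwheel '[[0.01,0,0,0,0,0,-8],[0.01,0,0,0,0,0,-16],[0.01,0,0,0,0,0,-24],[0.01,0,0,0,0,0,-32],[0.01,0,0,0,0,0,-40],[0.01,0,0,0,0,0,-48],[0.01,0,0,0,0,0,-56],[0.01,0,0,0,0,0,-64]]' | grep -E "pos|wrist"
python3 -m handwheel '[[0.01,0,0,0,0,0,-8],[0.01,0,0,0,0,0,-16],[0.01,0,0,0,0,0,-24],[0.01,0,0,0,0,0,-32],[0.01,0,0,0,0,0,-40],[0.01,0,0,0,0,0,-48],[0.01,0,0,0,0,0,-56],[0.01,0,0,0,0,0,-64]]' | grep -E "pos|wrist"
python3 -m handwheel '[[0.01,0,0,0,0,0,-6],[0.01,0,0,0,0,0,-12],[0.01,0,0,0,0,0,-16],[0.01,0,0,0,0,0,-20],[0.01,0,0,0,0,0,-23],[0.01,0,0,0,0,0,-23]]'
python3 -c "
from h import *
print(ctrl.state()['torque'])"
```

```text
time: 52.45
eef_pos: [519.9, 331.4, 164.3]
eef_rot: [-0.495, 0.869, 0.002, 0.0]
wrist_force: [-1.3, 0.0, -2.1]
opening: 27.5
gripper_force: 60.0
eef_pos: [519.7, 331.4, 164.6]
wrist_force: [-0.8, -0.4, -1.7]
eef_pos: [519.3, 331.9, 164.6]
wrist_force: [-2.7, 0.7, -1.6]
time: 55.2
eef_pos: [519.4, 332.0, 164.5]
eef_rot: [0.717, 0.697, -0.0, 0.001]
wrist_force: [-2.0, 2.3, -2.0]
opening: 27.8
gripper_force: 60.0
[0.5 0.5 0.1]
```

```bash
python3 -m handwheel '[[0.01,0,0,0,0,0,-1.5],[0.01,0,0,0,0,0,-3],[0.01,0,0,0,0,0,-3]]' | grep -E "rot|force"
python3 -c "
from h import *
print(ctrl.state()['torque'])"
python3 -m handwheel '[[0.01,0,0,0,0,0,-1],[0.01,0,0,0,0,0,-2.2],[0.01,0,0,0,0,0,-2.2]]'| grep -E "rot|force"
python3 -c "
from h import *
print(ctrl.state()['torque'])"

```

```text
eef_rot: [0.736, 0.677, -0.0, 0.001]
wrist_force: [-3.2, 3.6, -0.4]
gripper_force: 60.0
[0.8 0.8 0.1]
eef_rot: [0.748, 0.664, -0.0, 0.001]
wrist_force: [-3.9, 4.0, -0.3]
gripper_force: 60.0
[0.9 0.9 0.6]
```

```bash
python3 -m handwheel '[[0.01,0,0,0,0,0,4],[0.01,0,0,0,0,0,7],[0.01,0,0,0,0,0,7],[0.01,0,0,0.02,0,0,7],[0.01,0,0,0.05,0,0,7],[0.01,0,0,0.1,0,0,7],[0.01,0,0,0.11,0,0,7]]' | head -2
python3 -m handwheel '[[0.01,-0.09,-0.398,0,0,0,0],[0.01,-0.09,-0.398,0,0,0,0],[0.01,-0.09,-0.398,0,0,0,0],[0.01,-0.09,-0.398,0,0,0,0],[0.01,-0.09,-0.398,0,0,0,0],[0.01,-0.09,-0.398,0,0,0,0],[0.01,-0.09,-0.398,0,0,0,0],[0.01,-0.09,-0.398,0,0,0,0]]'
python3 - <<'E'
from h import *
from go import *
np.set_printoptions(precision=4,suppress=True)
p,d=cap('top','t12.png');P=cloud('top',d);h=cv2.cvtColor(p,cv2.COLOR_RGB2HSV)
r=((h[:,:,0]<6)|(h[:,:,0]>174))&(h[:,:,1]>150)&(d>0)&(np.abs(P[:,:,2]-67)<8)
for x0,y in ((537.5,102.3),(527.9,216.8),(519,331.3)):
    k=r&(np.abs(P[:,:,1]-y)<50)&(np.abs(P[:,:,0]-540)<80);m=P[k].mean(0);print(k.sum(),m,np.degrees(np.arctan2(m[1]-y,m[0]-x0)))
for y in (335,220):
    k=(d>0)&(np.abs(P[:,:,1]-y)<45)&(np.abs(P[:,:,0]-600)<50);m=k&(P[:,:,2]>132)&(P[:,:,2]<152);print(rect(P[m]))
legs([([428,-66,140],down(0))])
E
```

```text
time: 56.82
eef_pos: [522.6, 331.9, 280.9]
time: 57.82
eef_pos: [429.3, -68.5, 274.2]
eef_rot: [0.708, 0.706, -0.001, 0.002]
wrist_force: [0.1, -0.1, -2.6]
opening: 27.6
gripper_force: 60.0
47 [567.7204 104.3776  67.7921] 3.93283635148939
49 [557.0726 217.8513  68.2398] 2.063856164883579
48 [548.3463 332.4639  68.2094] 2.2712521450584635
(array([597.3395, 335.7231]), array([50.2127, 49.9315]), 4.811553001403809)
(array([605.9465, 223.1095]), array([50.1079, 50.3228]), 4.934385299682617)
shift [-0.0017  0.0011 -0.1342] turn [0.13 0.09 0.06] rows 3 maxstep 0.10 cost 7e-20 marg 0.62 [-0.43 -0.12  2.08 -0.    1.19 -0.43]
```

View pics/t12.png

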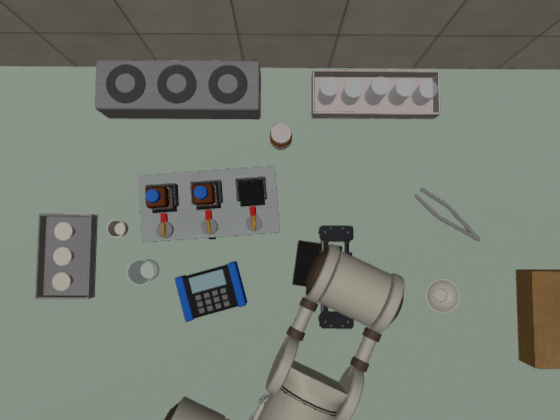

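All three red arms now point at their places, at (163,217), (208,214) and (253,211), and both bottles are in. Time to set the driver down on the mat.

```bash
python3 -m handwheel '[[0.01,-0.0017,0.0015,-0.06,0.1,0.1,0],[0.01,-0.0017,0.0015,-0.12,0.1,0.1,0],[0.01,-0.0017,0.0015,-0.155,0.1,0.1,0],[0.01,-0.0017,0.0015,-0.165,0.1,0.1,0],[0.01,-0.0017,0.0015,-0.17,0.1,0.1,0],[0.01,-0.0017,0.0015,-0.172,0.1,0.1,0],[0.01,-0.0017,0.0015,-0.172,0.1,0.1,0]]'
```

```text
time: 58.75
eef_pos: [429.4, -65.4, 103.8]
eef_rot: [0.706, 0.708, 0.0, 0.002]
wrist_force: [-0.2, 0.8, -1.8]
opening: 27.8
gripper_force: 60.0
```

```bash
python3 -m handwheel '[[0.01,0,0,-0.002,0,0.2,0],[0.01,0,0,-0.003,0,0.2,0],[0.01,0,0,-0.004,0,0.2,0],[0.01,0,0,-0.004,0,0.2,0]]'
python3 -m handwheel '[[0.01,0,0,-0.0005,0,0,0],[0.01,0,0,-0.001,0,0,0],[0.01,0,0,-0.001,0,0,0]]'
```

```text
time: 59.25
eef_pos: [428.7, -65.2, 99.4]
eef_rot: [0.706, 0.708, -0.001, -0.001]
wrist_force: [-1.9, 0.9, 5.4]
opening: 28.0
gripper_force: 60.0
time: 59.62
eef_pos: [428.7, -65.2, 99.4]
eef_rot: [0.706, 0.708, -0.002, -0.001]
wrist_force: [-5.8, 2.1, 13.8]
opening: 28.0
gripper_force: 60.0
```

Contact. I'll release, lift clear and check.

```bash
python3 -m handwheel '[[0.01,0,0,0.001,0,0,0],[0.05,0,0,0.001,0,0,0],[0.05,0,0,0.001,0,0,0],[0.05,0,0,0.001,0,0,0],[0.05,0,0,0.03,0,0,0],[0.05,0,0,0.08,0,0,0],[0.05,0,0,0.14,0,0,0],[0.05,0,0,0.18,0,0,0]]' | head -2
python3 -m handwheel '[[0.05,-0.05,-0.25,0.03,0,0,0],[0.05,-0.05,-0.25,0.03,0,0,0],[0.05,-0.05,-0.25,0.03,0,0,0],[0.05,-0.05,-0.25,0.03,0,0,0],[0.05,-0.05,-0.25,0.03,0,0,0],[0.05,-0.05,-0.25,0.03,0,0,0]]'
python3 - <<'E'
from h import *
p,d=cap('top','t13.png');P=cloud('top',d);h=cv2.cvtColor(p,cv2.COLOR_RGB2HSV)
y=(h[:,:,0]>20)&(h[:,:,0]<35)&(h[:,:,1]>150)&(P[:,:,2]>110)&(np.abs(P[:,:,0]-428)<60)&(np.abs(P[:,:,1]+66)<60)
print('driver top',rect(P[y]),np.median(P[y],0))
r=((h[:,:,0]<6)|(h[:,:,0]>174))&(h[:,:,1]>150)&(d>0)&(np.abs(P[:,:,2]-67)<8)
for x0,yy in ((537.5,102.3),(527.9,216.8),(519,331.3)):
    k=r&(np.abs(P[:,:,1]-yy)<50)&(np.abs(P[:,:,0]-540)<80);m=P[k].mean(0);print(np.degrees(np.arctan2(m[1]-yy,m[0]-x0)))
for q in('mat','jar','beaker','crucible','dish'):
    print(q,[(np.round(w('top',a['location'])),round(a['conf'],2)) for a in ctrl.find_in('top',q)][:1])
for yy in (335,220):
    k=(d>0)&(np.abs(P[:,:,1]-yy)<45)&(np.abs(P[:,:,0]-600)<50);m=k&(P[:,:,2]>132)&(P[:,:,2]<152);print(rect(P[m]))
E
```

```text
time: 60.62
eef_pos: [429.0, -65.3, 280.6]
time: 61.38
eef_pos: [378.4, -314.7, 307.2]
eef_rot: [0.707, 0.707, -0.001, -0.001]
wrist_force: [-0.5, 0.3, -0.1]
opening: 49.7
gripper_force: 0.0
driver top (array([427.3, -64.9]), array([26.7, 27.1]), 0.5314896106719971) [428.5 -65.7 124. ]
3.7040987457332886
2.0368649651436717
1.9573002245717377
mat [(array([430., -64.,   3.]), 0.84)]
jar [(array([763.,  33.,  82.]), 0.82)]
beaker [(array([416., 395.,  42.]), 0.87)]
crucible [(array([525., 470.,  23.]), 0.52)]
dish [(array([ 346., -394.,   13.]), 0.77)]
(array([596.9, 336. ]), array([50. , 48.6]), 5.117724895477295)
(array([605.8, 222.8]), array([49.3, 51.1]), 0.9912490844726562)
```

View pics/t13.png

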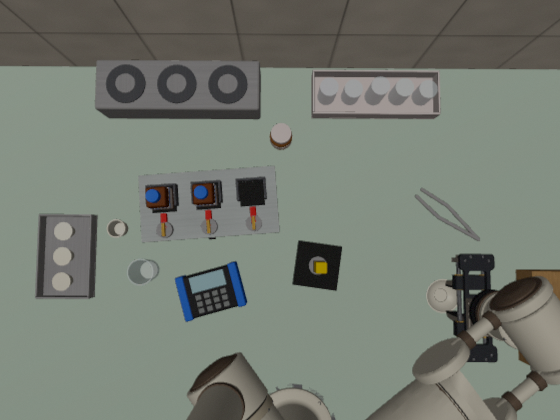

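The driver stands on the mat (320,267), the clamps are closed, both bottles stand in their places, and nothing else has moved. I'm handing in.

```bash
python3 -c "
from bench import ctrl
print(ctrl.job_done())"
```

```text
the job is handed in; nothing more can be done
None
```

I handed the job in at about 61 s. Both bottles found on the bench stand upright in the left and middle places, the driver turned all three clamps fully closed and is back upright on its mat, and the other items had not moved in the last picture; no verdict came back.

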